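# Fetch the salt pot from behind the tall containers

## Robot

A 6-joint arm with a two-finger parallel gripper is mounted at the origin on the work surface. World frame = base frame: x ahead of the robot, y to its left, z up, the work surface at z = 0. Lengths are in m, angles in rad, forces in N, time in s.
With the tool pointing down it reaches from about 0.3 to 0.85 m from the base axis. Payload 4.2 kg.
Tool frame: the origin (TCP) lies at the very end of the fingers, on their centre line; the grasp point (between the pads) lies ctrl.tcp_to_grasp behind it (ctrl.tcp_to_grasp is the distance from the TCP to the grasp point, in m); y points along the fingers, x is the direction in which the jaws open and shut, and the axes are right-handed (so a half turn about y gives the same grasp; the last joint's range is limited). The gripper opens to 91 mm and grips with 3 to 60 N. Pads are 32 mm wide; open, the fingers measure 118 mm over their backs; the gripper's body (76 mm by 178 mm) begins 60 mm behind the grasp point.
Start: joints at [-1.367, 0.32, 1.565, -0, 1.257, -0.02], TCP at [0.128, -0.561, 0.214] pointing down, gripper open.
Joint ranges: [-3.11, 3.11], [-0.84, 2.01], [0.21, 2.61], [-1.34, 4.49], [0.05, 2.63], [-2.56, 2.56]. Speed limits (rad/s): [2.57, 2.57, 3.14, 3.14, 3.14, 3.14].

## Interface

Orientations are given as a unit quaternion [x, y, z, w].
In Python, from station import ctrl gives the robot as it stands.
- The arm moves only by the tool play_rows, never from a script. Its argument "commands" is a list of rows, each a list of 5 numbers: the shift along the tool's x, y, z in m, then the turn about the tool's y in rad, then the opening, from 0 (shut) to 1 (fully open). In form: [[tx, ty, tz, yaw, fingers], ...]. A call has 1 to 5 rows; each row is the pose to reach, as a shift and turn from the pose commanded when the call began, along the tool's axes at that moment; what a row does not reach only later rows make up. A row lasts 1/12 s, in which the tool goes at most 41.7 mm and 7.16 degrees, less where a joint would pass 70% of its speed; a pose out of reach is approached as far as the arm can. A call with a gripper value outside its range is refused whole. The fingers move at their own pace and stop on an object; "force" is the grip in N (left out, the last holds). Time passes only in rows, so rows that repeat a pose let the fingers close. It gives the time, the measured TCP pose, the force and the opening at its end, in the units of the state.
- ctrl.sense(): the state, without advancing time (a new reading comes with each control period).
- ctrl.read_camera(name): name is "scene" or "top" or "wrist"; returns a dict with "img" (384x512x3 uint8, red, green, blue), "camera_matrix" (3x3 intrinsics, pixels), "pose" (4x4, takes a point from camera to world coordinates). Camera axes: x right, y down, z forward; pixel columns grow to the right and rows downward; lengths in m; the calibration is good to about 2 mm. A picture is of the moment at which its call begins. There is no depth.
- ctrl.job_done(): hands the job in, once; it reports no verdict.
The state is a dict: "time": time; "joint_pos": joint angles; "joint_vel": joint speeds; "joint_efforts": joint torques, N m; "position": TCP position; "tool_rot": TCP orientation; "wrist_force": force on the tool from outside, world axes, zero at the start; "torque": the same for the moment, N m; "finger_gap": finger opening in m.
Only numpy, scipy, OpenCV 4.12 (cv2) and the standard library are available. Lean on these libraries where they do the work, as an engineer would, in place of code of your own. Each camera call takes 0.05 s, during which the arm holds its last target.

## Task

Get the little lidded salt pot out from the spice rack and stand it in the middle of the round trivet. The pepper mill, the square tin and the white jar stand in its way: first set all three aside, upright on the cutting board, and once the salt pot is on the trivet stand each of them back on the rack just where it stood before. Do not knock any of them over, and leave the mug and the onion alone.

Things in the scene. Friction and masses are not known exactly. Their poses are not given: they have to be found in the camera images.
- mill: Turned wooden pepper mill with a small steel button on top, upright and round, 142 mm high; foot 52 mm across, waist 32 mm, straight head 42 mm across from 80 to 126 mm above the base (a good place to grip). Origin: centre of its underside, z up. 0.15 to 0.27 kg.
- tin: Square bare-metal storage tin, 52 x 52 mm, 125 mm high, closed lid fixed on, sides along its x and y axes. Origin: centre of its underside, z up. 0.18 to 0.34 kg.
- jar: Round white ceramic jar with a thin blue band and a cork stopper fixed on; straight body 52 mm across up to 118 mm, stopper 42 mm across up to 132 mm. Origin: centre of its underside, z up. 0.2 to 0.4 kg.
- pot: Low round terracotta salt pot with a fixed lid, 54 mm across and straight up to 44 mm, lid 50 mm across up to 50 mm, small knob 14 mm across up to 62 mm. Origin: centre of its underside, z up. It stands on the rack close behind (rack +x side of) the three tall containers, about 5 mm from the nearest one when it is behind it; once they are gone there is free room either side of it along the rack's y axis. 0.18 to 0.34 kg.
- rack: Low fixed dark-wood spice rack, 200 mm (x) by 310 mm (y), flat top 18 mm above the table, with a 12 mm thick lip along its +x edge rising to 34 mm. Origin: centre of its underside (on the table), z up. Three thin cork spots, 72 mm across, inlaid flush at x = -35 mm and y = -95, 0, +95 mm; the mill, the tin and the jar start on them, one on each, in any order. A small white ramekin (40 mm across, 24 mm high) stands on the rack at about x = 70, y = 120 mm.
- board: Fixed light-wood rectangular cutting board, 260 mm (its x) by 200 mm (its y), 20 mm thick, empty; the side area. It lies to the left or right of the rack. Origin: centre of its underside, z up.
- trivet: Fixed round light-wood trivet with three dark grooves, 100 mm across, 12 mm high; the salt pot's target. It lies on the other side of the rack from the board. Origin: centre of its underside, z up.
- mug: Bare-metal mug, 74 mm across, 80 mm high, with a handle; stands on the table about 120 mm from the trivet's centre, beyond it. Leave it. Origin: centre of its underside.
- onion: Red onion, 56 mm across, 59 mm high, upright on the table about 115 mm from the trivet's centre, on the robot's side. Leave it. (A small stone mortar and a wooden spoon also lie on the table between the robot and the rack, within 0.36 m of the base.) Origin: centre of its underside.

How it is judged:
On the way, in this order (a step that is already met when the one before it is completed fails the run):
1. the mill, the tin and the jar all stand upright and released on the cutting board (x of mill in the frame of board between -0.13 and 0.13 m and y of mill in the frame of board between -0.1 and 0.1 m and z of mill in the frame of board between 0.015 and 0.026 m and linear speed of each of mill, tin, jar below 0.02 m/s and angular speed of each of mill, tin, jar below 0.2 rad/s and angle between each of mill, tin, jar's own z axis and vertical below 0.1 rad and contact force between the fingers and mill below 0.1 N and x of tin in the frame of board between -0.13 and 0.13 m and y of tin in the frame of board between -0.1 and 0.1 m and z of tin in the frame of board between 0.015 and 0.026 m and contact force between the fingers and tin below 0.1 N and x of jar in the frame of board between -0.13 and 0.13 m and y of jar in the frame of board between -0.1 and 0.1 m and z of jar in the frame of board between 0.015 and 0.026 m and contact force between the fingers and jar below 0.1 N), for 0.2 s.
2. the salt pot stands upright and released in the middle of the trivet, the three containers still on the board (all of step 1 and horizontal distance between pot and trivet below 0.015 m and z of pot in the frame of trivet between 0.008 and 0.017 m and linear speed of pot below 0.02 m/s and angular speed of pot below 0.2 rad/s and angle between pot's own z axis and vertical below 0.1 rad and contact force between the fingers and pot below 0.1 N), for 0.2 s.
At the end, for the whole second after the job is handed in: The salt pot stands on the trivet within 15 mm of its centre, and the mill, the tin and the jar each stand on the rack within 15 mm of where they stood at the start; all four upright (within 0.1 rad), released and at rest (horizontal distance between pot and trivet below 0.015 m and z of pot in the frame of trivet between 0.008 and 0.017 m and linear speed of each of pot, mill, tin, jar below 0.02 m/s and angular speed of each of pot, mill, tin, jar below 0.2 rad/s and angle between each of pot, mill, tin, jar's own z axis and vertical below 0.1 rad and contact force between the fingers and pot below 0.1 N and distance of each of mill, tin, jar from where it was at the start of the episode below 0.015 m and contact force between the fingers and mill below 0.1 N and contact force between the fingers and tin below 0.1 N and contact force between the fingers and jar below 0.1 N); the robot touches nothing.
It fails at once if a container or the salt pot is knocked over (angle between any of mill, tin, jar, pot's own z axis and vertical above 0.7 rad).
It fails at once if the mug or the onion is pushed away (more than 25 mm) or knocked over (distance of any of mug, onion from where it was at the start of the episode above 0.025 m or angle between any of mug, onion's own z axis and vertical above 0.7 rad).
It also fails if it takes over 138 s, if anything falls off the work surface, if the arm or the gripper's body presses on something with over 40 N, if the wrist force passes 120 N, or if a joint passes its speed limit or range.

## Working session

There is one attempt and no reset: what is moved stays moved. The work goes in short steps, Python scripts to look and compute and a tool call to move; the robot and the scene stay as the last step left them, time stands still between calls to the robot, and variables do not carry over. Pictures are saved under pics/ and viewed, and the job is handed in when it is done.

Besides the shell and the picture viewer there is one more tool, called after "Request:" as name(argument=value, ...), one argument or row to a line, values as JSON. play_rows: Moves the arm, as the interface text tells. Its arguments: {"type":"object","properties":{"commands":{"type":"array","items":{"type":"array","items":{"type":"number"}}},"force":{"type":"number"}},"required":["commands"]}

```bash
ls; mkdir -p pics; python3 - <<'E'
from station import ctrl
import cv2
s=ctrl.sense()
for k,v in s.items(): print(k,v)
print(ctrl.tcp_to_grasp)
for n in ["scene","top","wrist"]:
    r=ctrl.read_camera(n); cv2.imwrite(f"pics/{n}0.png",r["img"][:,:,::-1]); print(n,r["camera_matrix"],r["pose"])
E
```

```text
pics
time 0.0
joint_pos [-1.36700118e+00  3.20282440e-01  1.56567630e+00 -2.25821025e-05
  1.25738656e+00 -1.99955124e-02]
joint_vel [-1.51340026e-04  6.89003805e-04  9.00325690e-04 -4.68367612e-05
 -8.58399760e-04 -6.17186232e-04]
joint_efforts [-3.34619370e-03 -4.12455153e+01 -2.31969202e+01  7.25303614e-02
  4.59326897e-02 -1.38251989e-04]
position [ 0.12750236 -0.5601682   0.21312677]
tool_rot [-0.55231518  0.44152141 -0.44055866  0.5530957 ]
wrist_force [0.08165128 0.4263079  0.27397582]
torque [-0.00561506  0.02039864 -0.03875846]
finger_gap 0.09142586209681539
0.0188
scene [[473.87687335   0.         261.88400715]
 [  0.         473.87687335 192.90803839]
 [  0.           0.           1.        ]] [[ 0.29532334  0.78564586 -0.54364023  1.09973268]
 [ 0.95539226 -0.24470937  0.16535702 -0.20391935]
 [-0.0031218  -0.56822346 -0.82286837  0.96630821]
 [ 0.          0.          0.          1.        ]]
top [[485.66978061   0.         254.92066363]
 [  0.         485.66978061 203.25298909]
 [  0.           0.           1.        ]] [[-1.95009661e-02 -9.91498685e-01  1.28647079e-01  3.24708845e-01]
 [-9.99809824e-01  1.93171688e-02 -2.67639227e-03 -2.83198094e-04]
 [ 1.68542074e-04 -1.28674805e-01 -9.91686829e-01  1.30882696e+00]
 [ 0.00000000e+00  0.00000000e+00  0.00000000e+00  1.00000000e+00]]
wrist [[304.01093237   0.         251.12099474]
 [  0.         304.01093237 190.27129309]
 [  0.           0.           1.        ]] [[ 2.21745964e-01 -9.41190769e-01 -2.54928744e-01  1.99282923e-01]
 [-9.75104043e-01 -2.14278210e-01 -5.70697254e-02 -5.44143448e-01]
 [-9.12176112e-04  2.61237030e-01 -9.65274252e-01  3.83678272e-01]
 [ 0.00000000e+00  0.00000000e+00  0.00000000e+00  1.00000000e+00]]
```

View pics/scene0.png

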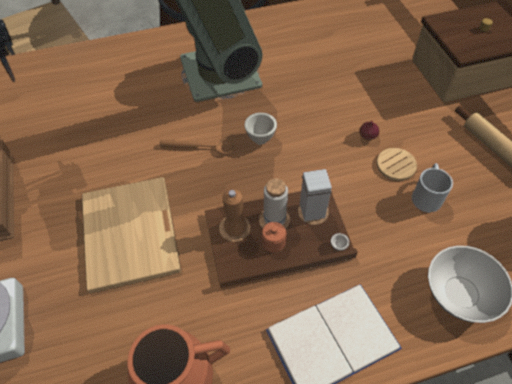

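View pics/top0.png

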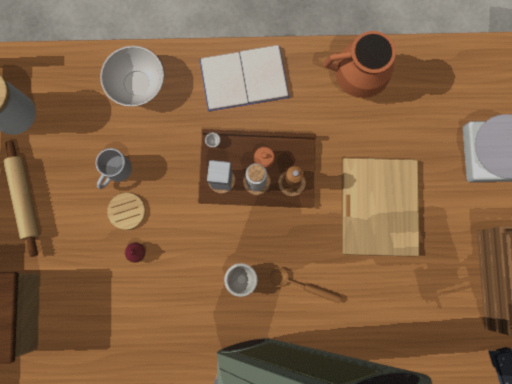

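View pics/wrist0.png

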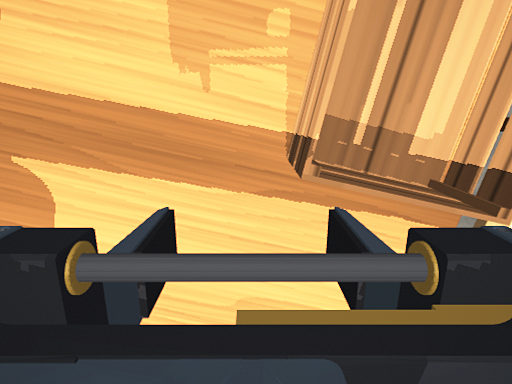

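```bash
cat > h.py <<'E'
import numpy as np, cv2
from station import ctrl
from scipy.spatial.transform import Rotation as R
def cam(n):
    r=ctrl.read_camera(n); return r
def ray(r,u,v,z):
    K=r["camera_matrix"];P=r["pose"]
    d=P[:3,:3]@np.linalg.inv(K)@np.array([u,v,1.]); o=P[:3,3]
    return (o+d*(z-o[2])/d[2])[:2]
def proj(r,p):
    P=r["pose"]; c=P[:3,:3].T@(np.array(p,float)-P[:3,3]); q=r["camera_matrix"]@c; return q[:2]/q[2]
def save(img,name,box=None,s=1):
    if box: img=img[box[1]:box[3],box[0]:box[2]]
    img=cv2.resize(img,None,fx=s,fy=s,interpolation=cv2.INTER_CUBIC); cv2.imwrite("pics/"+name,img[:,:,::-1])
E
python3 - <<'E'
from h import *
r=cam("top"); save(r["img"],"t1.png",(190,120,330,220),5.6)
save(r["img"],"t2.png",(330,140,430,270),4.5)
save(r["img"],"t3.png",(80,130,180,270),4.2)
r=cam("scene"); save(r["img"],"s1.png",(195,160,365,290),4.6)
E
```

```text
(no output)
```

View pics/t1.png

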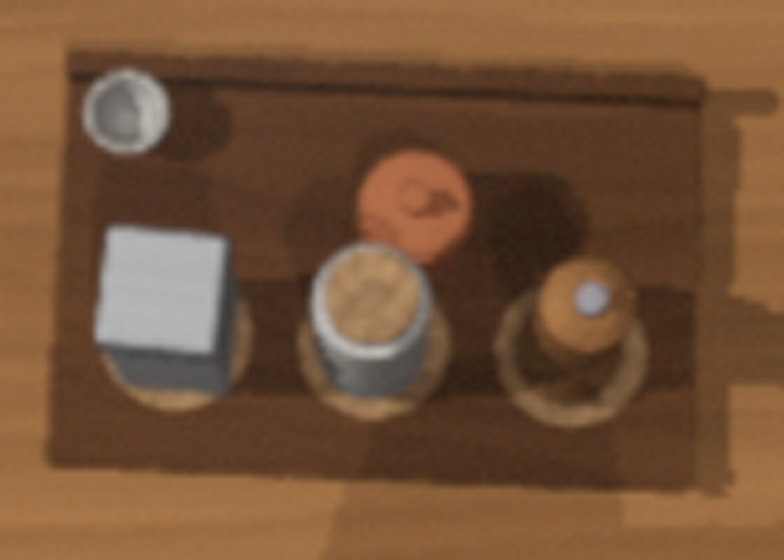

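View pics/t2.png

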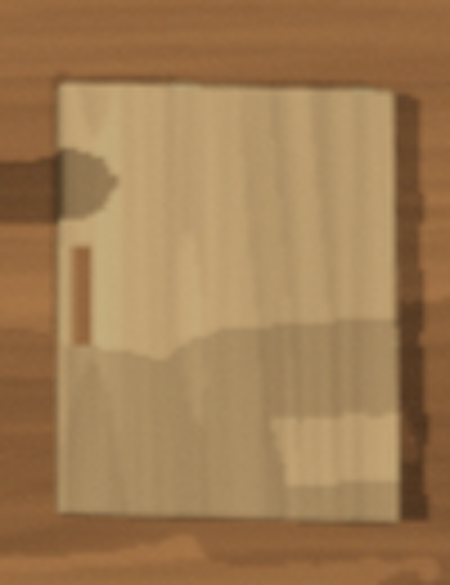

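View pics/t3.png

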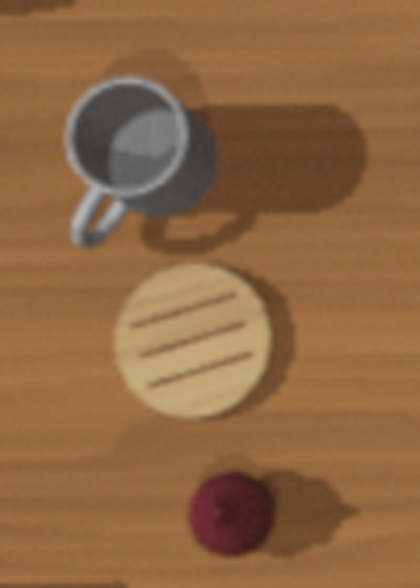

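View pics/s1.png

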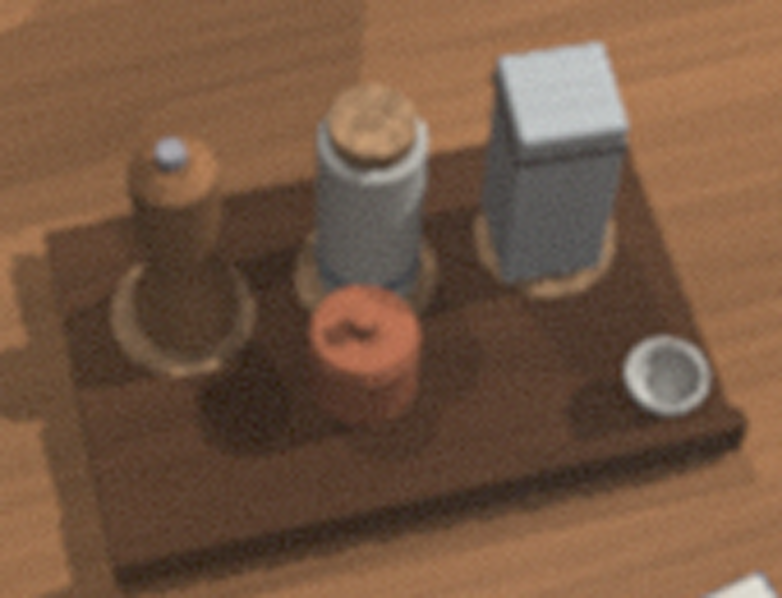

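```bash
python3 - <<'E'
from h import *
T=cam("top");S=cam("scene")
def f(r,x,y,s,ox,oy,z): return ray(r,(x+.5)/s-.5+ox,(y+.5)/s-.5+oy,z)
t1=lambda x,y,z:f(T,x,y,5.6,190,120,z)
t2=lambda x,y,z:f(T,x,y,4.5,330,140,z)
t3=lambda x,y,z:f(T,x,y,4.2,80,130,z)
s1=lambda x,y,z:f(S,x,y,4.6,195,160,z)
np.set_printoptions(precision=4,suppress=True)
c=[t1(70,50,.034),t1(708,80,.034),t1(693,492,.018),t1(48,465,.018)]
print("rack",c,np.mean(c,0)); e=c[0]-c[1];print(np.hypot(*e),np.arctan2(-e[0],e[1]),);e=c[3]-c[2];print(np.hypot(*e),np.arctan2(-e[0],e[1]),np.hypot(*(c[0]-c[3])))
t=[t1(*p,.143) for p in[(108,226),(231,236),(217,352),(95,347)]];print("tin",t,np.mean(t,0))
t=[s1(*p,.143) for p in[(500,58),(604,43),(627,130),(518,140)]];print("tinS",t,np.mean(t,0))
print("jar",t1(373,295,.15),s1(374,124,.15)); print("mill",t1(592,298,.159),s1(172,150,.159))
print("pot",t1(415,205,.063),s1(366,336,.065))
for i,p in enumerate([(175,338),(375,345),(572,352)]): print("spot",t1(*p,.018))
for i,p in enumerate([(183,310),(366,270),(545,235)]): print("spotS",s1(*p,.018))
b=[t2(*p,.02) for p in[(58,82),(393,90),(400,521),(58,513)]];print("board",b,np.mean(b,0),[np.hypot(*(b[i]-b[i-1])) for i in range(4)])
print("trivet",t3(192.5,340,.012),t3(114,340,.012),t3(271,340,.012))
print("mug",t3(127,135,.08),"onion",t3(231,513,.03))
print("ramekin",t1(127,110,.042))
E
```

```text
rack [array([0.6964, 0.135 ]), array([ 0.6755, -0.1721]), array([ 0.4778, -0.1599]), array([0.4968, 0.1483])] [ 0.5866 -0.0122]
0.3078186232328381 -0.06776622708137056
0.30881580094712635 -0.06164764964299134 0.19998437745604253
tin [array([0.5851, 0.1072]), array([0.5796, 0.0535]), array([0.5283, 0.0603]), array([0.5315, 0.1133])] [0.5561 0.0836]
tinS [array([0.5303, 0.0638]), array([0.5366, 0.114 ]), array([0.587 , 0.1055]), array([0.5773, 0.0554])] [0.5578 0.0847]
jar [ 0.5508 -0.008 ] [ 0.5537 -0.0068]
mill [ 0.5459 -0.102 ] [ 0.5463 -0.1003]
pot [ 0.6102 -0.0291] [ 0.6131 -0.0283]
spot [0.5573 0.0869]
spot [ 0.552  -0.0093]
spot [ 0.5468 -0.1041]
spotS [ 0.546  -0.1025]
spotS [ 0.5509 -0.0072]
spotS [0.5582 0.0874]
board [array([ 0.6113, -0.2434]), array([ 0.6025, -0.4447]), array([ 0.3448, -0.4327]), array([ 0.3533, -0.2324])] [ 0.478  -0.3383] [np.float64(0.2582247046528715), np.float64(0.20152369259964598), np.float64(0.25801114269445496), np.float64(0.20054222703138613)]
trivet [0.4799 0.3444] [0.4809 0.3947] [0.4789 0.2942]
mug [0.5993 0.3685] onion [0.3686 0.314 ]
ramekin [0.664 0.107]
```

```bash
cat >> h.py <<'E'
def go(x,y,z,yaw=None):
    """needed shift in tool axes to TCP target x,y,z; yaw = world angle of jaw axis from world +y (ccw)"""
    s=ctrl.sense(); Rm=R.from_quat(s["tool_rot"]).as_matrix(); p=np.array(s["position"])
    sh=Rm.T@(np.array([x,y,z])-p)
    j=Rm[:,0]; a=np.arctan2(-j[0],j[1]); a=(a+np.pi/2)%np.pi-np.pi/2
    print("t %.2f"%s["time"],"pos",p.round(4),"jaw angle from y %.3f"%a,"finger axis",Rm[:,1].round(3),"gap %.4f"%s["finger_gap"],"F",np.round(s["wrist_force"],1),"q6 %.2f"%s["joint_pos"][5])
    dy=0
    if yaw is not None: dy=-((yaw-a+np.pi/2)%np.pi-np.pi/2)  # turn about tool y (down)
    print("shift",sh.round(4),"turn %.3f"%dy, "xw",Rm[:,0].round(3),"zw",Rm[:,2].round(3))
E
python3 -c "
from h import *
go(.546,-.1015,.26,-.08)"
```

```text
t 0.35 pos [ 0.1276 -0.5606  0.2138] jaw angle from y 0.224 finger axis [-0.  0. -1.] gap 0.0914 F [-0.3 -0.1  0.1] q6 -0.02
shift [-0.3548 -0.0461  0.5098] turn 0.304 xw [ 0.222 -0.975 -0.   ] zw [0.975 0.222 0.   ]
```

Request:
play_rows(
  commands=[
    [-0.024, -0.015, 0.034, 0, 1],
    [-0.047, -0.025, 0.068, 0, 1],
    [-0.071, -0.035, 0.102, 0, 1],
    [-0.095, -0.045, 0.136, 0, 1],
    [-0.118, -0.046, 0.17, 0, 1],
  ],
  force=30,
)

```text
time: 0.77
position: [0.2651, -0.4106, 0.2615]
tool_rot: [0.553, -0.44, 0.442, -0.552]
wrist_force: [0.8, -0.7, -0.1]
finger_gap: 0.0913
```

Request:
play_rows(
  commands=[
    [-0.024, 0, 0.034, 0, 1],
    [-0.047, 0, 0.068, 0, 1],
    [-0.071, 0, 0.102, 0, 1],
    [-0.095, 0, 0.136, 0, 1],
    [-0.118, 0, 0.17, 0, 1],
  ],
)

```text
time: 1.18
position: [0.4044, -0.2567, 0.26]
tool_rot: [0.553, -0.441, 0.441, -0.553]
wrist_force: [0.0, -0.5, 0.1]
finger_gap: 0.0913
```

Request:
play_rows(
  commands=[
    [-0.024, 0, 0.034, 0.1, 1],
    [-0.047, 0, 0.068, 0.2, 1],
    [-0.071, 0, 0.102, 0.304, 1],
    [-0.095, 0, 0.136, 0.304, 1],
    [-0.118, 0, 0.17, 0.304, 1],
  ],
)

```text
time: 1.6
position: [0.5441, -0.1037, 0.2599]
tool_rot: [0.48, -0.519, 0.52, -0.48]
wrist_force: [0.7, -1.4, -1.0]
finger_gap: 0.0912
```

```bash
python3 -c "
from h import *
r=cam('wrist');save(r['img'],'w1.png')
go(.546,-.1015,.26,-.08)"
```

```text
t 1.65 pos [ 0.5493 -0.0984  0.2593] jaw angle from y -0.076 finger axis [ 0.005  0.005 -1.   ] gap 0.0912 F [5.1 3.7 0.6] q6 1.44
shift [ 0.0034 -0.0007 -0.0031] turn 0.004 xw [-0.076 -0.997 -0.006] zw [ 0.997 -0.076  0.005]
```

View pics/w1.png

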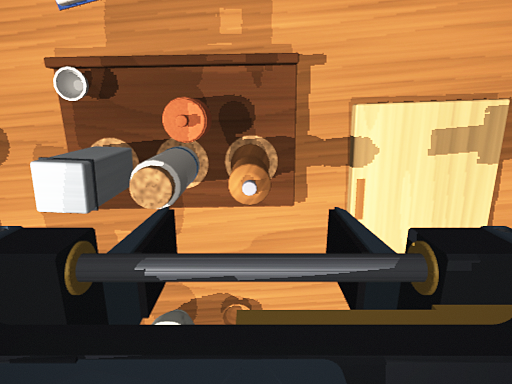

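Request:
play_rows(
  commands=[
    [0, 0, 0, 0, 0.9],
    [0, 0, 0, 0, 0.9],
    [0, 0, 0, 0, 0.9],
  ],
)

```text
time: 1.9
position: [0.5424, -0.1064, 0.2596]
tool_rot: [-0.48, 0.52, -0.52, 0.479]
wrist_force: [-0.3, 0.3, 0.7]
finger_gap: 0.0821
```

```bash
python3 -c "
from h import *
r=cam('wrist');save(r['img'],'w2.png',(0,20,330,240),2.4)
go(.546,-.1015,.26,-.08)
print(ray(r,249,187,.159),ray(r,152,188,.15),ray(r,184,119,.08))"
```

```text
t 1.95 pos [ 0.5423 -0.1067  0.2598] jaw angle from y -0.082 finger axis [-0. -0. -1.] gap 0.0818 F [ 0.5 -1.   0.3] q6 1.44
shift [-0.0055 -0.0002  0.0033] turn -0.002 xw [-0.082 -0.997  0.   ] zw [ 0.997 -0.082 -0.   ]
[ 0.54577484 -0.10496992] [ 0.54997743 -0.01259694] [ 0.60979966 -0.03671317]
```

View pics/w2.png

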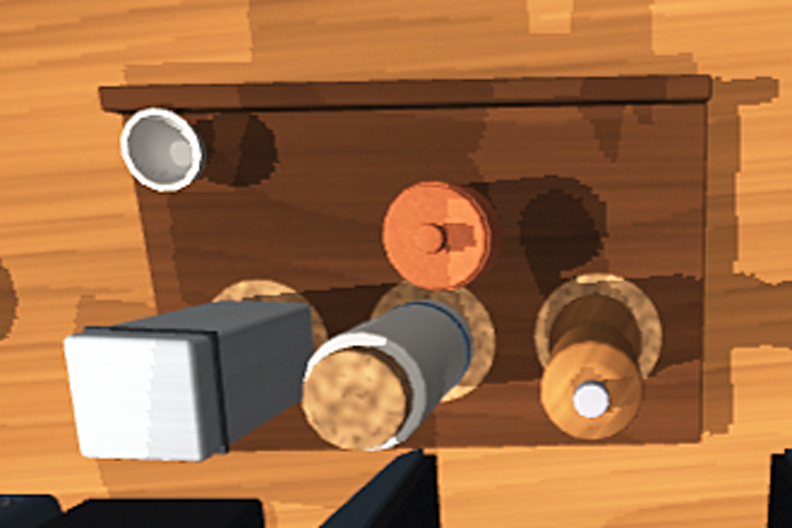

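```bash
python3 -c "
from h import *
r=cam('wrist')
q=lambda x,y,z: ray(r,(x+.5)/2.4-.5,(y+.5)/2.4-.5+20,z).round(4)
print(q(592,399,.159),q(358,398,.15),q(430,237,.08))
print([q(*p,.143) for p in [(66,337),(193,335),(207,457),(83,458)]])
print('spots',q(599,333,.018),q(432,340,.018))
go(.546,-.1025,.105,-.08)"
```

```text
[ 0.5469 -0.1029] [ 0.5526 -0.0103] [ 0.6109 -0.0314]
[array([0.5852, 0.1035]), array([0.5819, 0.0531]), array([0.5312, 0.059 ]), array([0.535 , 0.1103])]
spots [ 0.5494 -0.1052] [ 0.5532 -0.0099]
t 2.00 pos [ 0.5423 -0.1069  0.2599] jaw angle from y -0.082 finger axis [-0. -0. -1.] gap 0.0816 F [-0.2  0.4  0.4] q6 1.44
shift [-0.0047  0.1549  0.0034] turn -0.002 xw [-0.082 -0.997  0.   ] zw [ 0.997 -0.082 -0.   ]
```

Request:
play_rows(
  commands=[
    [-0.005, 0.035, 0.004, 0, 0.9],
    [-0.005, 0.07, 0.004, 0, 0.9],
    [-0.005, 0.105, 0.004, 0, 0.9],
    [-0.005, 0.135, 0.004, 0, 0.9],
    [-0.005, 0.157, 0.004, 0, 0.9],
  ],
)

```text
time: 2.42
position: [0.5454, -0.102, 0.1004]
tool_rot: [-0.48, 0.521, -0.519, 0.478]
wrist_force: [-0.1, 0.5, -0.1]
finger_gap: 0.0822
```

Request:
play_rows(
  commands=[
    [0, 0, 0, 0, 0.9],
    [0, 0, 0, 0, 0.9],
    [0, 0, 0, 0, 0.9],
  ],
)

```text
time: 2.67
position: [0.5485, -0.102, 0.1045]
tool_rot: [0.479, -0.519, 0.521, -0.48]
wrist_force: [0.5, -0.7, -0.3]
finger_gap: 0.0822
```

```bash
python3 -c "
from h import *
go(.5465,-.102,.102,-.08)
r=cam('scene');save(r['img'],'s2.png',(160,100,400,280),3.2)"
```

```text
t 2.67 pos [ 0.5485 -0.102   0.1045] jaw angle from y -0.081 finger axis [ 0.003 -0.001 -1.   ] gap 0.0822 F [ 0.5 -0.7 -0.3] q6 1.45
shift [ 0.0002  0.0025 -0.002 ] turn -0.001 xw [-0.081 -0.997  0.   ] zw [ 0.997 -0.081  0.003]
```

View pics/s2.png

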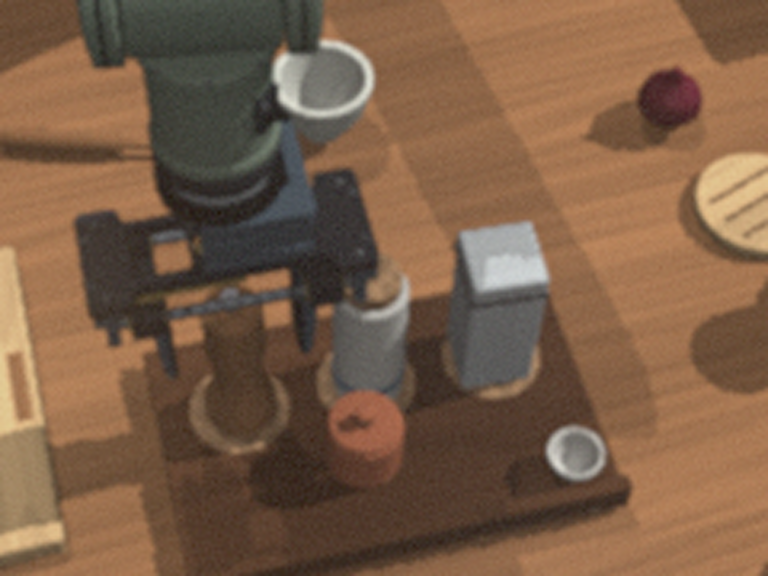

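Request:
play_rows(
  commands=[
    [0, 0, 0, 0, 0.6],
    [0, 0, 0, 0, 0.4],
    [0, 0, 0, 0, 0.3],
    [0, 0, 0, 0, 0.3],
    [0, 0, 0, 0, 0.3],
  ],
  force=30,
)

```text
time: 3.13
position: [0.5476, -0.1011, 0.103]
tool_rot: [0.479, -0.519, 0.52, -0.48]
wrist_force: [-1.1, -0.8, -0.4]
finger_gap: 0.0513
```

```bash
python3 -c "
from h import *
go(.39,-.345,.2)"
```

```text
t 3.13 pos [ 0.5476 -0.1011  0.103 ] jaw angle from y -0.080 finger axis [ 0.001 -0.    -1.   ] gap 0.0513 F [-1.1 -0.8 -0.4] q6 1.45
shift [ 0.2558 -0.097  -0.1376] turn 0.000 xw [-0.08  -0.997  0.   ] zw [ 0.997 -0.08   0.001]
```

Request:
play_rows(
  commands=[
    [0, 0, 0, 0, 0.3],
    [0, 0, 0, 0, 0.2],
    [0, 0, 0, 0, 0.2],
    [0, 0, 0, 0, 0.2],
  ],
  force=30,
)

```text
time: 3.47
position: [0.5476, -0.1011, 0.1027]
tool_rot: [0.48, -0.52, 0.52, -0.48]
wrist_force: [-0.5, -0.1, 0.7]
finger_gap: 0.0417
```

```bash
python3 -c "
from h import *
go(.39,-.345,.2)"
```

```text
t 3.47 pos [ 0.5476 -0.1011  0.1027] jaw angle from y -0.080 finger axis [ 0. -0. -1.] gap 0.0417 F [-0.5 -0.1  0.7] q6 1.45
shift [ 0.2558 -0.0973 -0.1375] turn 0.000 xw [-0.08  -0.997  0.   ] zw [ 0.997 -0.08   0.   ]
```

Request:
play_rows(
  commands=[
    [0, -0.01, 0, 0, 0.2],
    [0, -0.025, 0, 0, 0.2],
    [0, -0.04, 0, 0, 0.2],
    [0, -0.05, 0, 0, 0.2],
    [0, -0.05, 0, 0, 0.2],
  ],
)

```text
time: 3.88
position: [0.549, -0.1014, 0.1553]
tool_rot: [0.479, -0.518, 0.521, -0.481]
wrist_force: [0.5, -0.4, -0.5]
finger_gap: 0.042
```

Request:
play_rows(
  commands=[
    [0.015, 0, -0.008, 0, 0.2],
    [0.04, 0, -0.021, 0, 0.2],
    [0.07, 0, -0.038, 0, 0.2],
    [0.1, 0, -0.054, 0, 0.2],
    [0.128, 0, -0.069, 0, 0.2],
  ],
)

```text
time: 4.3
position: [0.467, -0.224, 0.152]
tool_rot: [-0.48, 0.52, -0.519, 0.479]
wrist_force: [-0.2, -0.5, -2.3]
finger_gap: 0.0414
```

Request:
play_rows(
  commands=[
    [0.03, 0, -0.016, 0, 0.2],
    [0.06, 0, -0.032, 0, 0.2],
    [0.09, 0, -0.048, 0, 0.2],
    [0.115, 0, -0.061, 0, 0.2],
    [0.127, 0, -0.068, 0, 0.2],
  ],
)

```text
time: 4.72
position: [0.3884, -0.3466, 0.1521]
tool_rot: [-0.479, 0.52, -0.52, 0.478]
wrist_force: [0.6, -0.3, -2.3]
finger_gap: 0.0419
```

Request:
play_rows(
  commands=[
    [0, 0, 0, 0, 0.2],
    [0, 0, 0, 0, 0.2],
    [0, 0, 0, 0, 0.2],
    [0, 0, 0, 0, 0.2],
  ],
)

```text
time: 5.05
position: [0.391, -0.3433, 0.1525]
tool_rot: [-0.48, 0.52, -0.519, 0.48]
wrist_force: [-1.0, -0.1, -1.5]
finger_gap: 0.0416
```

```bash
python3 -c "
from h import *
go(.39,-.345,.106)
r=cam('scene');save(r['img'],'s3.png',(60,100,360,300),2.6)"
```

```text
t 5.05 pos [ 0.391  -0.3433  0.1525] jaw angle from y -0.079 finger axis [-0.     0.001 -1.   ] gap 0.0416 F [-1.  -0.1 -1.5] q6 0.91
shift [ 0.0018  0.0465 -0.0008] turn 0.000 xw [-0.079 -0.997 -0.001] zw [ 0.997 -0.079 -0.   ]
```

View pics/s3.png

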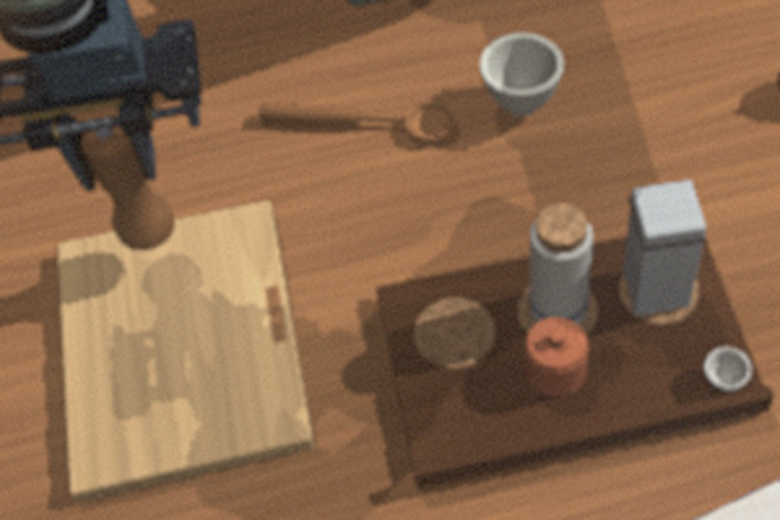

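```bash
python3 -c "
from h import *
r=cam('scene')
for z in (.068,.15,.19): print(((proj(r,(.391,-.3433,z))-[60,100])*2.6).round(0))"
```

```text
[145. 228.]
[120. 171.]
[106. 141.]
```

Request:
play_rows(
  commands=[
    [0, 0.012, 0, 0, 0.2],
    [0, 0.025, 0, 0, 0.2],
    [0, 0.037, 0, 0, 0.2],
    [0, 0.043, 0, 0, 0.2],
    [0, 0.0465, 0, 0, 0.2],
  ],
)

```text
time: 5.57
position: [0.3905, -0.3435, 0.1054]
tool_rot: [-0.48, 0.52, -0.519, 0.48]
wrist_force: [-0.0, -0.5, -1.2]
finger_gap: 0.0411
```

Request:
play_rows(
  commands=[
    [0, 0, 0, 0, 0.2],
    [0, 0, 0, 0, 0.2],
    [0, 0, 0, 0, 0.2],
  ],
)

```text
time: 5.82
position: [0.391, -0.3446, 0.1069]
tool_rot: [0.48, -0.519, 0.52, -0.48]
wrist_force: [-0.8, -0.6, -0.6]
finger_gap: 0.0415
```

```bash
python3 -c "
from h import *
go(.39,-.345,.1045)"
```

```text
t 5.82 pos [ 0.391  -0.3446  0.1069] jaw angle from y -0.080 finger axis [ 0.001 -0.001 -1.   ] gap 0.0415 F [-0.8 -0.6 -0.6] q6 0.91
shift [ 0.0005  0.0024 -0.001 ] turn 0.000 xw [-0.08  -0.997  0.001] zw [ 0.997 -0.08   0.001]
```

Request:
play_rows(
  commands=[
    [0, 0.001, 0, 0, 0.2],
    [0, 0.002, 0, 0, 0.2],
    [0, 0.002, 0, 0, 0.2],
    [0, 0.002, 0, 0, 0.2],
  ],
)

```text
time: 6.15
position: [0.3908, -0.3446, 0.1047]
tool_rot: [0.48, -0.519, 0.52, -0.48]
wrist_force: [-1.4, 0.0, 1.0]
finger_gap: 0.0419
```

```bash
python3 -c "
from h import *
go(.39,-.345,.1045)"
```

```text
t 6.15 pos [ 0.3908 -0.3446  0.1047] jaw angle from y -0.080 finger axis [ 0.001 -0.001 -1.   ] gap 0.0419 F [-1.4  0.   1. ] q6 0.91
shift [ 0.0005  0.0002 -0.0008] turn 0.000 xw [-0.08  -0.997  0.001] zw [ 0.997 -0.08   0.001]
```

Request:
play_rows(
  commands=[
    [0, 0, 0, 0, 0.4],
    [0, 0, 0, 0, 0.6],
    [0, 0, 0, 0, 0.8],
    [0, 0, 0, 0, 0.9],
    [0, 0, 0, 0, 0.9],
  ],
)

```text
time: 6.57
position: [0.3904, -0.3442, 0.1041]
tool_rot: [-0.48, 0.52, -0.52, 0.48]
wrist_force: [-0.5, 0.4, -0.6]
finger_gap: 0.0655
```

Request:
play_rows(
  commands=[
    [0, -0.015, 0, 0, 0.9],
    [0, -0.05, 0, 0, 0.9],
    [0, -0.085, 0, 0, 0.9],
    [0, -0.12, 0, 0, 0.9],
    [0, -0.15, 0, 0, 0.9],
  ],
)

```text
time: 6.98
position: [0.3906, -0.3444, 0.2566]
tool_rot: [0.48, -0.519, 0.52, -0.48]
wrist_force: [-0.2, -0.6, 0.6]
finger_gap: 0.082
```

```bash
python3 -c "
from h import *
go(.552,-.0085,.25,-.08)
r=cam('scene');save(r['img'],'s4.png',(60,100,360,300),2.6)"
```

```text
t 6.98 pos [ 0.3906 -0.3444  0.2566] jaw angle from y -0.080 finger axis [ 0.001 -0.001 -1.   ] gap 0.0820 F [-0.2 -0.6  0.6] q6 0.91
shift [-0.3478  0.0064  0.1339] turn -0.000 xw [-0.08  -0.997  0.001] zw [ 0.997 -0.08   0.001]
```

View pics/s4.png

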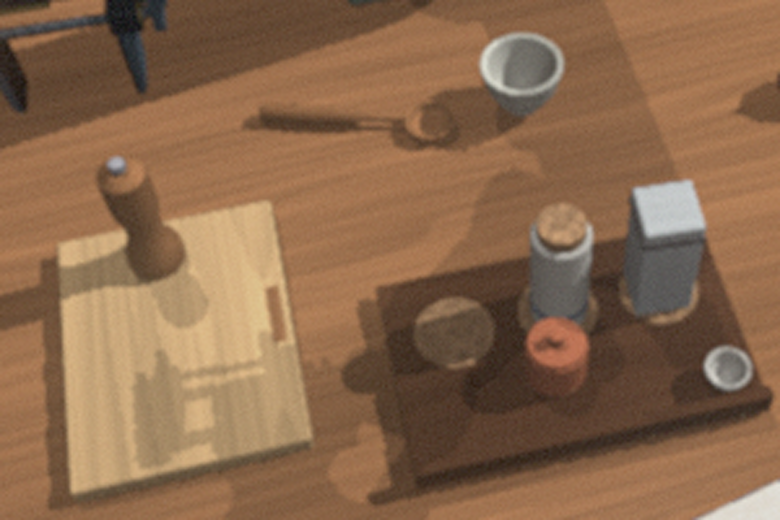

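Request:
play_rows(
  commands=[
    [-0.02, 0, 0.008, 0, 0.9],
    [-0.055, 0, 0.021, 0, 0.9],
    [-0.095, 0, 0.037, 0, 0.9],
    [-0.134, 0, 0.052, 0, 0.9],
    [-0.174, 0.003, 0.067, 0, 0.9],
  ],
)

```text
time: 7.45
position: [0.4707, -0.1772, 0.2516]
tool_rot: [0.479, -0.519, 0.52, -0.479]
wrist_force: [1.8, -0.2, 0.4]
finger_gap: 0.082
```

Request:
play_rows(
  commands=[
    [-0.04, 0, 0.015, 0, 0.9],
    [-0.08, 0, 0.031, 0, 0.9],
    [-0.12, 0, 0.046, 0, 0.9],
    [-0.155, 0, 0.06, 0, 0.9],
    [-0.174, 0.003, 0.067, 0, 0.9],
  ],
)

```text
time: 7.87
position: [0.5526, -0.0065, 0.2484]
tool_rot: [0.479, -0.519, 0.519, -0.481]
wrist_force: [1.0, 0.2, -0.5]
finger_gap: 0.082
```

Request:
play_rows(
  commands=[
    [0, 0, 0, 0, 0.9],
    [0, 0, 0, 0, 0.9],
    [0, 0, 0, 0, 0.9],
    [0, 0, 0, 0, 0.9],
  ],
)

```text
time: 8.2
position: [0.5503, -0.0117, 0.2484]
tool_rot: [0.479, -0.52, 0.52, -0.479]
wrist_force: [-1.2, 0.3, 0.3]
finger_gap: 0.0822
```

```bash
python3 -c "
from h import *
go(.552,-.0085,.092,-.08)
r=cam('wrist');save(r['img'],'w3.png',(0,20,330,240),2.4)"
```

```text
t 8.20 pos [ 0.5503 -0.0117  0.2484] jaw angle from y -0.082 finger axis [-0.    -0.001 -1.   ] gap 0.0822 F [-1.2  0.3  0.3] q6 1.61
shift [-0.0034  0.1564  0.0014] turn -0.002 xw [-0.082 -0.997  0.001] zw [ 0.997 -0.082 -0.   ]
```

View pics/w3.png

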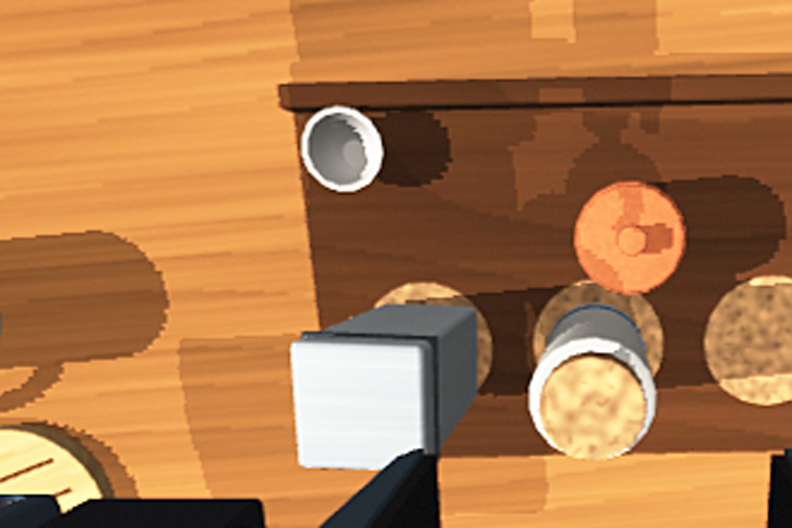

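```bash
python3 -c "
from h import *
r=cam('wrist')
q=lambda x,y,z: ray(r,(x+.5)/2.4-.5,(y+.5)/2.4-.5+20,z).round(4)
print(q(594,405,.15),q(632,239,.08)); t=[q(*p,.143) for p in [(291,345),(429,344),(430,466),(299,467)]];print(t,np.mean(t,0))
go(.552,-.0095,.092,-.08)"
```

```text
[ 0.5532 -0.0086] [ 0.6109 -0.0301]
[array([0.5846, 0.1051]), array([0.5806, 0.0524]), array([0.5316, 0.0592]), array([0.5355, 0.1115])] [0.558075 0.08205 ]
t 8.30 pos [ 0.5505 -0.0118  0.2486] jaw angle from y -0.082 finger axis [ 0. -0. -1.] gap 0.0824 F [0.3 0.4 0.5] q6 1.61
shift [-0.0025  0.1566  0.0013] turn -0.002 xw [-0.082 -0.997  0.   ] zw [ 0.997 -0.082  0.   ]
```

Request:
play_rows(
  commands=[
    [-0.0035, 0.035, 0.002, 0, 0.9],
    [-0.0035, 0.07, 0.002, 0, 0.9],
    [-0.0035, 0.105, 0.002, 0, 0.9],
    [-0.0035, 0.135, 0.002, 0, 0.9],
    [-0.0035, 0.157, 0.002, 0, 0.9],
  ],
)

```text
time: 8.72
position: [0.5514, -0.0082, 0.089]
tool_rot: [-0.48, 0.521, -0.519, 0.478]
wrist_force: [-0.4, -0.6, -0.3]
finger_gap: 0.0822
```

Request:
play_rows(
  commands=[
    [0, 0, 0, 0, 0.9],
    [0, 0, 0, 0, 0.8],
    [0, 0, 0, 0, 0.7],
    [0, 0, 0, 0, 0.7],
    [0, 0, 0, 0, 0.7],
  ],
)

```text
time: 9.13
position: [0.5543, -0.0075, 0.0933]
tool_rot: [0.479, -0.519, 0.521, -0.48]
wrist_force: [-0.4, 0.0, -0.0]
finger_gap: 0.0643
```

```bash
python3 -c "
from h import *
go(.5525,-.0085,.092,-.08)"
```

```text
t 9.13 pos [ 0.5543 -0.0075  0.0933] jaw angle from y -0.080 finger axis [ 0.004 -0.    -1.   ] gap 0.0643 F [-0.4  0.  -0. ] q6 1.62
shift [ 0.0012  0.0013 -0.0018] turn -0.000 xw [-0.08  -0.997 -0.   ] zw [ 0.997 -0.08   0.004]
```

Request:
play_rows(
  commands=[
    [0, 0, 0, 0, 0.6],
    [0, 0, 0, 0, 0.5],
    [0, 0, 0, 0, 0.4],
    [0, 0, 0, 0, 0.3],
    [0, 0, 0, 0, 0.3],
  ],
  force=30,
)

```text
time: 9.55
position: [0.5536, -0.0074, 0.0922]
tool_rot: [0.479, -0.519, 0.52, -0.48]
wrist_force: [-0.7, -1.7, 6.3]
finger_gap: 0.0513
```

```bash
python3 -c "
from h import *
go(.478,-.34,.15,-.08)"
```

```text
t 9.55 pos [ 0.5536 -0.0074  0.0922] jaw angle from y -0.080 finger axis [ 0.001 -0.    -1.   ] gap 0.0513 F [-0.7 -1.7  6.3] q6 1.62
shift [ 0.3376 -0.0578 -0.0487] turn -0.000 xw [-0.08  -0.997  0.   ] zw [ 0.997 -0.08   0.001]
```

Request:
play_rows(
  commands=[
    [0, 0, 0, 0, 0.3],
    [0, -0.01, 0, 0, 0.3],
    [0, -0.025, 0, 0, 0.3],
    [0, -0.045, 0, 0, 0.3],
    [0, -0.055, 0, 0, 0.3],
  ],
)

```text
time: 9.97
position: [0.5535, -0.0071, 0.1478]
tool_rot: [0.479, -0.519, 0.52, -0.48]
wrist_force: [1.0, -0.7, -3.8]
finger_gap: 0.0515
```

Request:
play_rows(
  commands=[
    [0.02, 0, -0.003, 0, 0.3],
    [0.05, 0, -0.007, 0, 0.3],
    [0.09, 0, -0.013, 0, 0.3],
    [0.13, 0, -0.019, 0, 0.3],
    [0.169, 0, -0.0245, 0, 0.3],
  ],
)

```text
time: 10.38
position: [0.5141, -0.1749, 0.146]
tool_rot: [-0.48, 0.52, -0.519, 0.48]
wrist_force: [0.6, -0.4, -3.9]
finger_gap: 0.0517
```

Request:
play_rows(
  commands=[
    [0.04, 0, -0.006, 0, 0.3],
    [0.08, 0, -0.012, 0, 0.3],
    [0.12, 0, -0.018, 0, 0.3],
    [0.15, 0, -0.022, 0, 0.3],
    [0.169, 0, -0.0245, 0, 0.3],
  ],
)

```text
time: 10.8
position: [0.4758, -0.3434, 0.1458]
tool_rot: [-0.479, 0.52, -0.52, 0.478]
wrist_force: [0.8, -0.3, -3.1]
finger_gap: 0.0513
```

Request:
play_rows(
  commands=[
    [0, 0, 0, 0, 0.3],
    [0, 0, 0, 0, 0.3],
    [0, 0.01, 0, 0, 0.3],
    [0, 0.02, 0, 0, 0.3],
    [0, 0.02, 0, 0, 0.3],
  ],
)

```text
time: 11.22
position: [0.4759, -0.3378, 0.1234]
tool_rot: [-0.48, 0.521, -0.517, 0.48]
wrist_force: [-0.9, 0.5, -4.1]
finger_gap: 0.0517
```

```bash
python3 -c "
from h import *
go(.478,-.34,.0945,-.08)
r=cam('scene');save(r['img'],'s5.png',(60,80,360,300),2.6)"
```

```text
t 11.22 pos [ 0.4759 -0.3378  0.1234] jaw angle from y -0.079 finger axis [-0.005  0.004 -1.   ] gap 0.0517 F [-0.9  0.5 -4.1] q6 1.01
shift [0.0021 0.0289 0.0025] turn 0.001 xw [-0.079 -0.997 -0.003] zw [ 0.997 -0.079 -0.005]
```

View pics/s5.png

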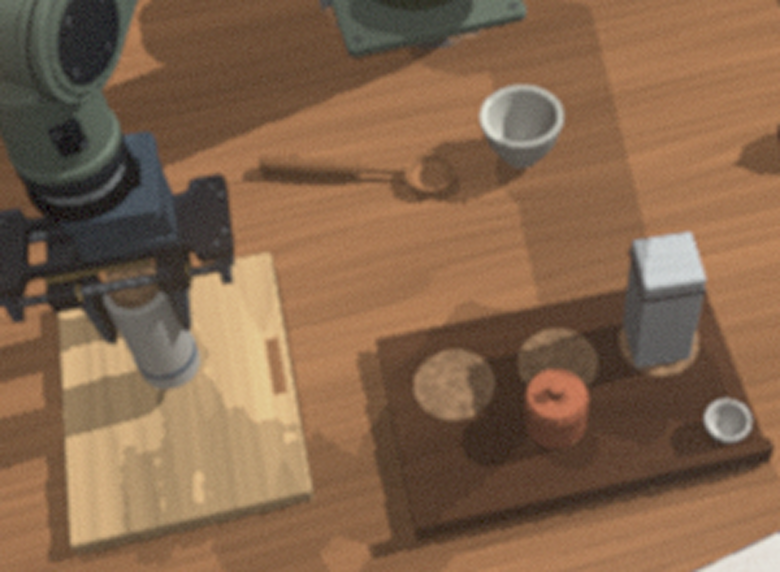

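Request:
play_rows(
  commands=[
    [0, 0.008, 0, 0, 0.3],
    [0, 0.017, 0, 0, 0.3],
    [0, 0.023, 0, 0, 0.3],
    [0, 0.027, 0, 0, 0.3],
    [0, 0.027, 0, 0, 0.3],
  ],
)

```text
time: 11.68
position: [0.4766, -0.3397, 0.098]
tool_rot: [-0.48, 0.52, -0.519, 0.479]
wrist_force: [-0.4, 0.3, -4.0]
finger_gap: 0.0514
```

Request:
play_rows(
  commands=[
    [0, 0, 0, 0, 0.3],
    [0, 0, 0, 0, 0.3],
    [0, 0, 0, 0, 0.3],
  ],
)

```text
time: 11.93
position: [0.4775, -0.3405, 0.0999]
tool_rot: [0.48, -0.519, 0.52, -0.48]
wrist_force: [1.0, -0.4, -4.0]
finger_gap: 0.0513
```

```bash
python3 -c "
from h import *
go(.478,-.34,.0942,-.08)"
```

```text
t 11.93 pos [ 0.4775 -0.3405  0.0999] jaw angle from y -0.080 finger axis [ 0.001 -0.001 -1.   ] gap 0.0513 F [ 1.  -0.4 -4. ] q6 1.01
shift [-0.0006  0.0057  0.0005] turn -0.000 xw [-0.08  -0.997  0.001] zw [ 0.997 -0.08   0.001]
```

Request:
play_rows(
  commands=[
    [0, 0.002, 0, 0, 0.3],
    [0, 0.004, 0, 0, 0.3],
    [0, 0.0055, 0, 0, 0.3],
    [0, 0.006, 0, 0, 0.3],
    [0, 0.006, 0, 0, 0.3],
  ],
)

```text
time: 12.35
position: [0.4773, -0.3403, 0.0942]
tool_rot: [0.48, -0.519, 0.52, -0.48]
wrist_force: [-2.1, 0.3, 3.3]
finger_gap: 0.0518
```

```bash
python3 -c "
from h import *
go(.478,-.34,.0942,-.08)"
```

```text
t 12.35 pos [ 0.4773 -0.3403  0.0942] jaw angle from y -0.080 finger axis [ 0. -0. -1.] gap 0.0518 F [-2.1  0.3  3.3] q6 1.01
shift [-0.0004 -0.      0.0007] turn -0.000 xw [-0.08  -0.997  0.   ] zw [ 0.997 -0.08   0.   ]
```

Touched down (upward force 3 N). Release and raise.

Request:
play_rows(
  commands=[
    [0, 0, 0, 0, 0.5],
    [0, 0, 0, 0, 0.65],
    [0, 0, 0, 0, 0.8],
    [0, 0, 0, 0, 0.9],
    [0, 0, 0, 0, 0.9],
  ],
)

```text
time: 12.77
position: [0.4774, -0.3403, 0.0933]
tool_rot: [0.48, -0.52, 0.52, -0.48]
wrist_force: [0.2, -0.4, 0.7]
finger_gap: 0.0752
```

Request:
play_rows(
  commands=[
    [0, -0.015, 0, 0, 0.9],
    [0, -0.05, 0, 0, 0.9],
    [0, -0.085, 0, 0, 0.9],
    [0, -0.12, 0, 0, 0.9],
    [0, -0.155, 0, 0, 0.9],
  ],
)

```text
time: 13.18
position: [0.4771, -0.3401, 0.2499]
tool_rot: [0.48, -0.52, 0.52, -0.48]
wrist_force: [0.4, -0.5, -0.3]
finger_gap: 0.0819
```

```bash
python3 -c "
from h import *
go(.5575,.083,.25,-.1)
r=cam('scene');save(r['img'],'s6.png',(60,80,360,300),2.6)"
```

```text
t 13.18 pos [ 0.4771 -0.3401  0.2499] jaw angle from y -0.080 finger axis [-0. -0. -1.] gap 0.0819 F [ 0.4 -0.5 -0.3] q6 1.01
shift [-4.282e-01 -1.000e-04  4.630e-02] turn 0.020 xw [-0.08  -0.997  0.   ] zw [ 0.997 -0.08  -0.   ]
```

View pics/s6.png

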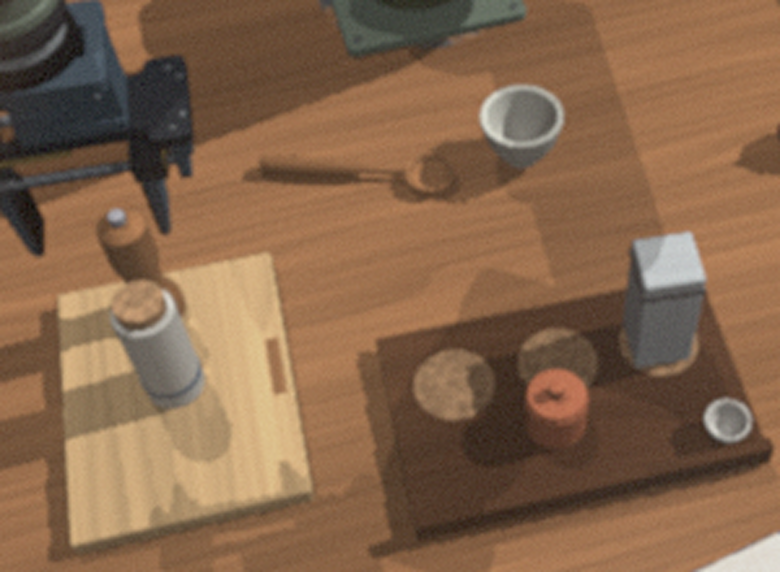

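Request:
play_rows(
  commands=[
    [-0.02, 0, 0.002, 0, 0.9],
    [-0.06, 0, 0.006, 0, 0.9],
    [-0.1, 0, 0.011, 0, 0.9],
    [-0.14, 0, 0.015, 0, 0.9],
    [-0.18, 0, 0.0195, 0, 0.9],
  ],
)

```text
time: 13.65
position: [0.5111, -0.1608, 0.2481]
tool_rot: [0.479, -0.52, 0.52, -0.479]
wrist_force: [0.6, 0.3, 0.3]
finger_gap: 0.0818
```

Request:
play_rows(
  commands=[
    [-0.04, 0, 0.004, 0, 0.9],
    [-0.08, 0, 0.009, 0, 0.9],
    [-0.12, 0, 0.013, 0, 0.9],
    [-0.16, 0, 0.0175, 0, 0.9],
    [-0.195, 0, 0.021, 0, 0.9],
  ],
)

```text
time: 14.07
position: [0.5478, 0.0328, 0.2482]
tool_rot: [0.48, -0.519, 0.52, -0.48]
wrist_force: [0.5, 0.1, 0.3]
finger_gap: 0.0821
```

Request:
play_rows(
  commands=[
    [-0.03, 0, 0.003, 0.02, 0.9],
    [-0.053, 0, 0.0055, 0.02, 0.9],
    [-0.053, 0, 0.0055, 0.02, 0.9],
    [-0.053, 0, 0.0055, 0.02, 0.9],
    [-0.053, 0, 0.0055, 0.02, 0.9],
  ],
)

```text
time: 14.48
position: [0.5572, 0.0822, 0.248]
tool_rot: [0.475, -0.524, 0.524, -0.474]
wrist_force: [-0.2, 0.6, -0.7]
finger_gap: 0.0819
```

```bash
python3 -c "
from h import *
r=cam('wrist');save(r['img'],'w4.png',(0,20,330,240),2.4)
go(.5575,.083,.092,-.1)"
```

```text
t 14.53 pos [0.5572 0.0818 0.2482] jaw angle from y -0.101 finger axis [-0.    -0.001 -1.   ] gap 0.0822 F [ 0.2 -0.1 -0.1] q6 1.80
shift [-0.0013  0.1562  0.0002] turn -0.001 xw [-0.101 -0.995  0.001] zw [ 0.995 -0.101 -0.   ]
```

View pics/w4.png

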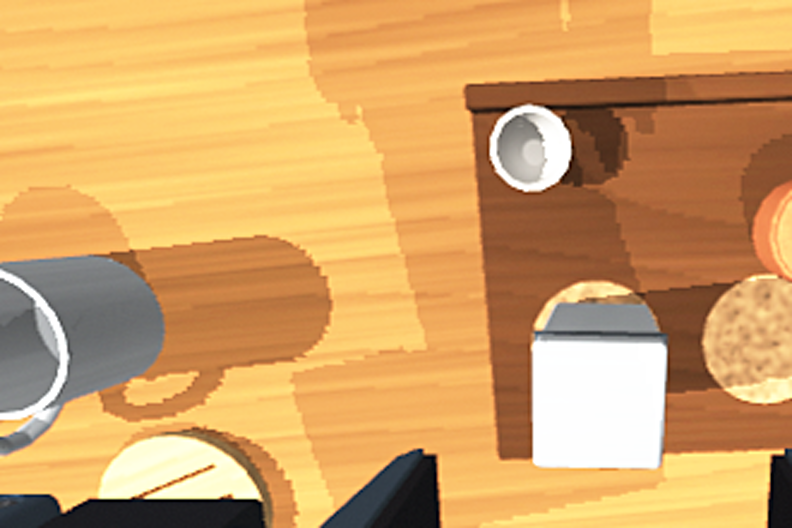

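Request:
play_rows(
  commands=[
    [-0.001, 0.035, 0, 0, 0.9],
    [-0.001, 0.07, 0, 0, 0.9],
    [-0.001, 0.105, 0, 0, 0.9],
    [-0.001, 0.135, 0, 0, 0.9],
    [-0.001, 0.157, 0, 0, 0.9],
  ],
)

```text
time: 14.95
position: [0.5559, 0.082, 0.0888]
tool_rot: [-0.475, 0.525, -0.524, 0.473]
wrist_force: [0.4, 0.0, 0.1]
finger_gap: 0.0823
```

Request:
play_rows(
  commands=[
    [0, 0, 0, 0, 0.9],
    [0, 0, 0, 0, 0.8],
    [0, 0, 0, 0, 0.7],
    [0, 0, 0, 0, 0.7],
    [0, 0, 0, 0, 0.65],
  ],
)

```text
time: 15.37
position: [0.5587, 0.0836, 0.0933]
tool_rot: [0.473, -0.524, 0.525, -0.475]
wrist_force: [-0.5, -0.3, 0.6]
finger_gap: 0.0604
```

```bash
python3 -c "
from h import *
go(.5575,.083,.092,-.1)"
```

```text
t 15.37 pos [0.5587 0.0836 0.0933] jaw angle from y -0.100 finger axis [ 0.004  0.    -1.   ] gap 0.0604 F [-0.5 -0.3  0.6] q6 1.80
shift [ 0.0008  0.0013 -0.0011] turn -0.000 xw [-0.1   -0.995 -0.001] zw [ 0.995 -0.1    0.004]
```

Request:
play_rows(
  commands=[
    [0, 0, 0, 0, 0.6],
    [0, 0, 0, 0, 0.5],
    [0, 0, 0, 0, 0.4],
    [0, 0, 0, 0, 0.3],
    [0, 0, 0, 0, 0.3],
  ],
  force=30,
)

```text
time: 15.78
position: [0.558, 0.0838, 0.0924]
tool_rot: [0.474, -0.524, 0.525, -0.475]
wrist_force: [-1.3, 0.8, 6.0]
finger_gap: 0.0525
```

```bash
python3 -c "
from h import *
go(.565,-.335,.15,-.1)"
```

```text
t 15.78 pos [0.558  0.0838 0.0924] jaw angle from y -0.100 finger axis [ 0.002  0.    -1.   ] gap 0.0525 F [-1.3  0.8  6. ] q6 1.80
shift [ 0.416  -0.0576  0.0489] turn -0.000 xw [-0.1   -0.995 -0.   ] zw [ 0.995 -0.1    0.002]
```

Request:
play_rows(
  commands=[
    [0, 0, 0, 0, 0.3],
    [0, -0.012, 0, 0, 0.3],
    [0, -0.035, 0, 0, 0.3],
    [0, -0.06, 0, 0, 0.3],
    [0, -0.075, 0, 0, 0.3],
  ],
)

```text
time: 16.2
position: [0.5577, 0.0838, 0.1677]
tool_rot: [0.474, -0.524, 0.525, -0.475]
wrist_force: [0.6, 0.5, -3.5]
finger_gap: 0.0524
```

Request:
play_rows(
  commands=[
    [0.02, 0, 0.002, 0, 0.3],
    [0.05, 0, 0.006, 0, 0.3],
    [0.085, 0, 0.01, 0, 0.3],
    [0.12, 0, 0.014, 0, 0.3],
    [0.156, 0, 0.018, 0, 0.3],
  ],
)

```text
time: 16.62
position: [0.5588, -0.0743, 0.1654]
tool_rot: [-0.475, 0.525, -0.524, 0.474]
wrist_force: [1.6, 1.1, -3.4]
finger_gap: 0.0524
```

Request:
play_rows(
  commands=[
    [0.035, 0, 0.004, 0, 0.3],
    [0.07, 0, 0.008, 0, 0.3],
    [0.105, 0, 0.012, 0, 0.3],
    [0.14, 0, 0.016, 0, 0.3],
    [0.17, 0, 0.02, 0, 0.3],
  ],
)

```text
time: 17.03
position: [0.5616, -0.2465, 0.1652]
tool_rot: [-0.475, 0.525, -0.524, 0.474]
wrist_force: [0.6, 0.9, -2.8]
finger_gap: 0.0521
```

Request:
play_rows(
  commands=[
    [0.03, 0, 0.004, 0, 0.3],
    [0.06, 0, 0.007, 0, 0.3],
    [0.08, 0, 0.01, 0, 0.3],
    [0.09, 0, 0.011, 0, 0.3],
    [0.09, 0, 0.011, 0, 0.3],
  ],
)

```text
time: 17.45
position: [0.5639, -0.3368, 0.165]
tool_rot: [-0.474, 0.525, -0.524, 0.473]
wrist_force: [-0.4, 1.0, -3.3]
finger_gap: 0.0522
```

Request:
play_rows(
  commands=[
    [0, 0, 0, 0, 0.3],
    [0, 0.01, 0, 0, 0.3],
    [0, 0.025, 0, 0, 0.3],
    [0, 0.04, 0, 0, 0.3],
    [0, 0.04, 0, 0, 0.3],
  ],
)

```text
time: 17.87
position: [0.5626, -0.332, 0.1225]
tool_rot: [-0.475, 0.527, -0.521, 0.474]
wrist_force: [-0.5, 0.3, -3.9]
finger_gap: 0.0524
```

```bash
python3 -c "
from h import *
go(.565,-.335,.0944,-.1)
r=cam('scene');save(r['img'],'s7.png',(60,80,360,300),2.6)"
```

```text
t 17.87 pos [ 0.5626 -0.332   0.1225] jaw angle from y -0.098 finger axis [-0.007  0.004 -1.   ] gap 0.0524 F [-0.5  0.3 -3.9] q6 1.12
shift [0.0029 0.0281 0.0029] turn 0.002 xw [-0.098 -0.995 -0.004] zw [ 0.995 -0.098 -0.007]
```

View pics/s7.png

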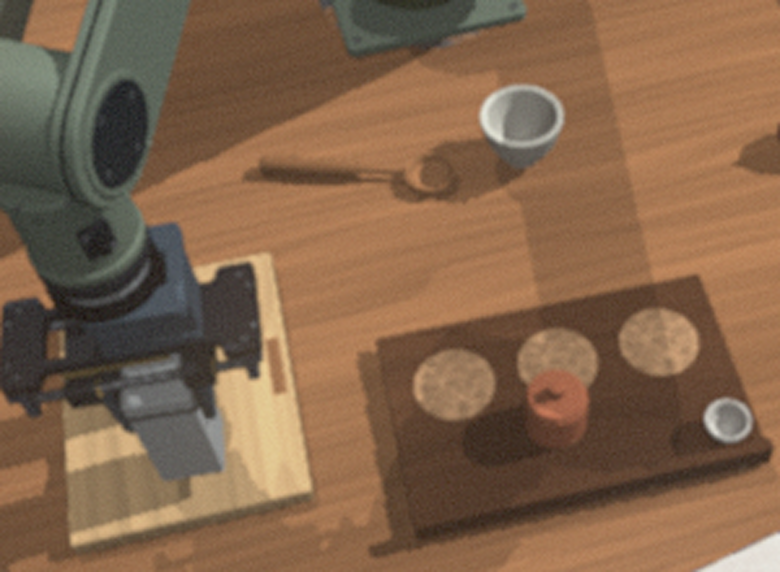

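Request:
play_rows(
  commands=[
    [0, 0.008, 0, 0, 0.3],
    [0, 0.016, 0, 0, 0.3],
    [0, 0.021, 0, 0, 0.3],
    [0, 0.023, 0, 0, 0.3],
    [0, 0.023, 0, 0, 0.3],
  ],
)

```text
time: 18.33
position: [0.5643, -0.3349, 0.1028]
tool_rot: [-0.474, 0.525, -0.524, 0.474]
wrist_force: [0.7, 0.2, -3.0]
finger_gap: 0.0523
```

Request:
play_rows(
  commands=[
    [0, 0, 0, 0, 0.3],
    [0, 0, 0, 0, 0.3],
    [0, 0, 0, 0, 0.3],
  ],
)

```text
time: 18.58
position: [0.5648, -0.3353, 0.1039]
tool_rot: [0.474, -0.524, 0.525, -0.474]
wrist_force: [0.1, 0.0, -2.7]
finger_gap: 0.0522
```

```bash
python3 -c "
from h import *
go(.565,-.335,.0944,-.1)"
```

```text
t 18.58 pos [ 0.5648 -0.3353  0.1039] jaw angle from y -0.100 finger axis [ 0.001 -0.001 -1.   ] gap 0.0522 F [ 0.1  0.  -2.7] q6 1.12
shift [-0.0004  0.0095  0.0001] turn -0.000 xw [-0.1   -0.995  0.   ] zw [ 0.995 -0.1    0.001]
```

Request:
play_rows(
  commands=[
    [0, 0.003, 0, 0, 0.3],
    [0, 0.006, 0, 0, 0.3],
    [0, 0.0085, 0, 0, 0.3],
    [0, 0.0095, 0, 0, 0.3],
    [0, 0.0095, 0, 0, 0.3],
  ],
)

```text
time: 19.0
position: [0.5645, -0.3351, 0.0945]
tool_rot: [0.474, -0.524, 0.524, -0.474]
wrist_force: [-1.6, 0.8, 1.0]
finger_gap: 0.0521
```

```bash
python3 -c "
from h import *
go(.565,-.335,.0944,-.1)"
```

```text
t 19.00 pos [ 0.5645 -0.3351  0.0945] jaw angle from y -0.100 finger axis [ 0. -0. -1.] gap 0.0521 F [-1.6  0.8  1. ] q6 1.12
shift [-0.0001  0.0001  0.0005] turn -0.000 xw [-0.1   -0.995  0.   ] zw [ 0.995 -0.1    0.   ]
```

Request:
play_rows(
  commands=[
    [0, 0, 0, 0, 0.5],
    [0, 0, 0, 0, 0.65],
    [0, 0, 0, 0, 0.8],
    [0, 0, 0, 0, 0.9],
    [0, 0, 0, 0, 0.9],
  ],
)

```text
time: 19.42
position: [0.5648, -0.3352, 0.0939]
tool_rot: [0.474, -0.524, 0.525, -0.474]
wrist_force: [-0.9, 0.1, -0.1]
finger_gap: 0.0762
```

Request:
play_rows(
  commands=[
    [0, -0.015, 0, 0, 0.9],
    [0, -0.05, 0, 0, 0.9],
    [0, -0.085, 0, 0, 0.9],
    [0, -0.12, 0, 0, 0.9],
    [0, -0.14, 0, 0, 0.9],
  ],
)

```text
time: 19.83
position: [0.5659, -0.3359, 0.2385]
tool_rot: [0.474, -0.522, 0.527, -0.475]
wrist_force: [0.1, -0.2, -0.2]
finger_gap: 0.0823
```

```bash
python3 -c "
from h import *
go(.611,-.03,.2,-.08)
r=cam('scene');save(r['img'],'s8.png',(60,80,360,300),2.6)"
```

```text
t 19.83 pos [ 0.5659 -0.3359  0.2385] jaw angle from y -0.100 finger axis [ 0.006 -0.004 -1.   ] gap 0.0823 F [ 0.1 -0.2 -0.2] q6 1.12
shift [-0.309   0.0377  0.0141] turn -0.020 xw [-0.1   -0.995  0.003] zw [ 0.995 -0.1    0.006]
```

View pics/s8.png

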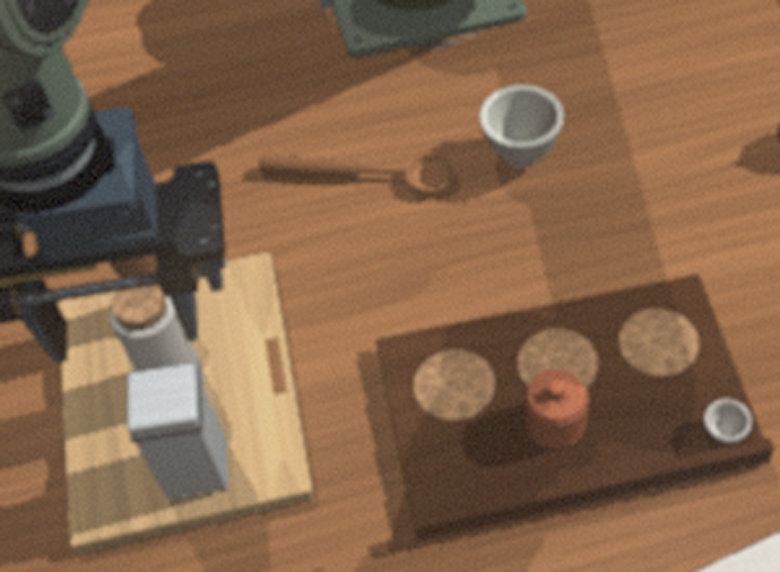

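Request:
play_rows(
  commands=[
    [-0.02, 0, 0.001, 0, 0.9],
    [-0.055, 0, 0.003, 0, 0.9],
    [-0.095, 0, 0.005, 0, 0.9],
    [-0.135, 0, 0.006, 0, 0.9],
    [-0.175, 0, 0.008, 0, 0.9],
  ],
)

```text
time: 20.3
position: [0.5899, -0.1603, 0.2335]
tool_rot: [-0.474, 0.525, -0.525, 0.474]
wrist_force: [1.9, 0.4, 0.2]
finger_gap: 0.0818
```

Request:
play_rows(
  commands=[
    [-0.04, 0, 0.002, 0, 0.9],
    [-0.08, 0.01, 0.004, 0, 0.9],
    [-0.115, 0.02, 0.006, 0, 0.9],
    [-0.134, 0.03, 0.006, 0, 0.9],
    [-0.134, 0.03, 0.006, 0, 0.9],
  ],
)

```text
time: 20.72
position: [0.6085, -0.0248, 0.2014]
tool_rot: [-0.476, 0.525, -0.522, 0.475]
wrist_force: [-0.8, -0.3, -0.5]
finger_gap: 0.0818
```

Request:
play_rows(
  commands=[
    [0, 0, 0, 0, 0.9],
    [0, 0, 0, 0, 0.9],
    [0, 0, 0, 0, 0.9],
  ],
)

```text
time: 20.97
position: [0.6097, -0.0304, 0.2045]
tool_rot: [0.474, -0.524, 0.525, -0.474]
wrist_force: [-0.1, 0.1, -0.3]
finger_gap: 0.0818
```

```bash
python3 -c "
from h import *
r=cam('wrist');save(r['img'],'w5.png',(100,60,400,260),2.6)
go(.611,-.03,.03,-.08)
q=lambda x,y,z: ray(r,(x+.5)/2.6-.5+100,(y+.5)/2.6-.5+60,z).round(4)
np.save('K.npy',np.array([1]));import pickle;pickle.dump(r,open('w5.pkl','wb'))"
```

```text
t 21.02 pos [ 0.6097 -0.0305  0.2045] jaw angle from y -0.102 finger axis [ 0.001 -0.001 -1.   ] gap 0.0820 F [-0.   1.2  1.1] q6 1.60
shift [-0.0007  0.1745  0.001 ] turn -0.022 xw [-0.102 -0.995  0.   ] zw [ 0.995 -0.102  0.001]
```

View pics/w5.png

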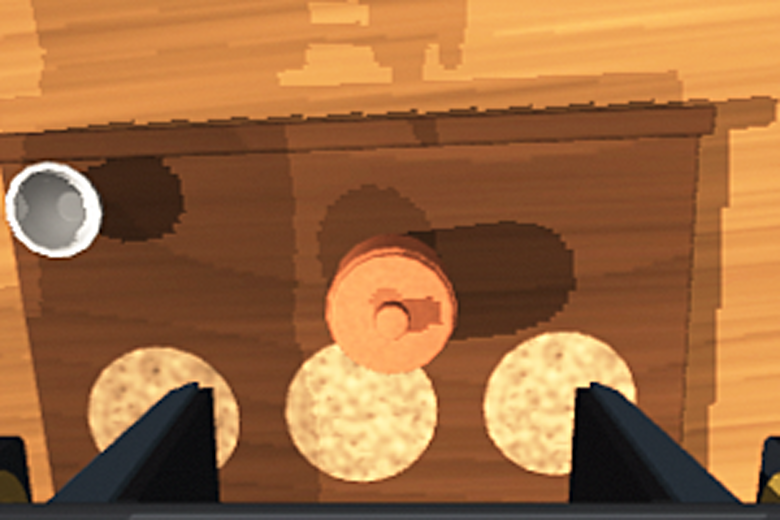

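```bash
python3 -c "
from h import *
import pickle;r=pickle.load(open('w5.pkl','rb'))
q=lambda x,y,z: ray(r,(x+.5)/2.6-.5+100,(y+.5)/2.6-.5+60,z).round(4)
print(q(393,320,.08),q(391,312,.065))"
```

```text
[ 0.6114 -0.0306] [ 0.6112 -0.0297]
```

Request:
play_rows(
  commands=[
    [0, 0.03, 0.0015, 0, 0.9],
    [0, 0.065, 0.0015, 0, 0.9],
    [0, 0.1, 0.0015, 0, 0.9],
    [0, 0.13, 0.0015, 0, 0.9],
    [0, 0.15, 0.0015, 0, 0.9],
  ],
)

```text
time: 21.43
position: [0.6094, -0.0305, 0.0513]
tool_rot: [-0.475, 0.526, -0.524, 0.473]
wrist_force: [0.2, 0.6, -0.2]
finger_gap: 0.0819
```

Request:
play_rows(
  commands=[
    [0, 0.01, 0, 0, 0.9],
    [0, 0.02, 0, 0, 0.9],
    [0, 0.026, 0, 0, 0.9],
    [0, 0.026, 0, 0, 0.8],
    [0, 0.026, 0, 0, 0.7],
  ],
)

```text
time: 21.85
position: [0.6117, -0.0295, 0.0288]
tool_rot: [0.474, -0.524, 0.525, -0.475]
wrist_force: [0.1, 0.3, 0.1]
finger_gap: 0.0716
```

```bash
python3 -c "
from h import *
go(.6113,-.03,.028,-.1)"
```

```text
t 21.85 pos [ 0.6117 -0.0295  0.0288] jaw angle from y -0.100 finger axis [ 0.002 -0.    -1.   ] gap 0.0716 F [0.1 0.3 0.1] q6 1.60
shift [ 0.0006  0.0008 -0.0004] turn -0.000 xw [-0.1   -0.995  0.   ] zw [ 0.995 -0.1    0.002]
```

Request:
play_rows(
  commands=[
    [0, 0, 0, 0, 0.65],
    [0, 0, 0, 0, 0.6],
    [0, 0, 0, 0, 0.5],
    [0, 0, 0, 0, 0.4],
    [0, 0, 0, 0, 0.4],
  ],
  force=30,
)

```text
time: 22.27
position: [0.6116, -0.0293, 0.029]
tool_rot: [0.474, -0.524, 0.525, -0.475]
wrist_force: [-1.8, -0.2, 4.9]
finger_gap: 0.0535
```

Request:
play_rows(
  commands=[
    [0, 0, 0, 0, 0.4],
    [0, 0, 0, 0, 0.4],
    [0, 0, 0, 0, 0.4],
  ],
)

```text
time: 22.52
position: [0.6116, -0.0293, 0.0289]
tool_rot: [0.474, -0.524, 0.525, -0.475]
wrist_force: [-0.6, -0.1, 6.2]
finger_gap: 0.0537
```

```bash
python3 -c "
from h import *
go(.48,.3445,.13,-.1)"
```

```text
t 22.52 pos [ 0.6116 -0.0293  0.0289] jaw angle from y -0.100 finger axis [ 0.002 -0.    -1.   ] gap 0.0537 F [-0.6 -0.1  6.2] q6 1.60
shift [-0.3588 -0.1015 -0.1681] turn -0.000 xw [-0.1   -0.995  0.   ] zw [ 0.995 -0.1    0.002]
```

Request:
play_rows(
  commands=[
    [0, -0.01, 0, 0, 0.4],
    [0, -0.03, 0, 0, 0.4],
    [0, -0.06, 0, 0, 0.4],
    [0, -0.09, 0, 0, 0.4],
    [0, -0.11, 0, 0, 0.4],
  ],
)

```text
time: 22.93
position: [0.6114, -0.0291, 0.1406]
tool_rot: [0.474, -0.524, 0.525, -0.475]
wrist_force: [0.6, 1.2, -2.2]
finger_gap: 0.0536
```

Request:
play_rows(
  commands=[
    [-0.015, 0, -0.007, 0, 0.4],
    [-0.04, 0, -0.019, 0, 0.4],
    [-0.07, 0, -0.033, 0, 0.4],
    [-0.1, 0, -0.047, 0, 0.4],
    [-0.13, 0, -0.061, 0, 0.4],
  ],
)

```text
time: 23.35
position: [0.562, 0.1073, 0.1378]
tool_rot: [-0.474, 0.525, -0.524, 0.474]
wrist_force: [-0.2, 0.2, -1.7]
finger_gap: 0.0538
```

Request:
play_rows(
  commands=[
    [-0.03, 0, -0.014, 0, 0.4],
    [-0.06, 0, -0.028, 0, 0.4],
    [-0.09, 0, -0.042, 0, 0.4],
    [-0.12, 0, -0.056, 0, 0.4],
    [-0.15, 0, -0.07, 0, 0.4],
  ],
)

```text
time: 23.77
position: [0.5073, 0.2638, 0.1378]
tool_rot: [-0.475, 0.525, -0.524, 0.474]
wrist_force: [-0.4, 0.2, -1.8]
finger_gap: 0.0538
```

Request:
play_rows(
  commands=[
    [-0.025, 0, -0.011, 0, 0.4],
    [-0.05, 0, -0.023, 0, 0.4],
    [-0.07, 0, -0.033, 0, 0.4],
    [-0.078, 0, -0.037, 0, 0.4],
    [-0.078, 0, -0.037, 0, 0.4],
  ],
)

```text
time: 24.18
position: [0.4784, 0.3453, 0.1376]
tool_rot: [-0.475, 0.524, -0.524, 0.475]
wrist_force: [-1.0, 0.2, -2.4]
finger_gap: 0.0537
```

Request:
play_rows(
  commands=[
    [0, 0, 0, 0, 0.4],
    [0, 0, 0, 0, 0.4],
    [0, 0, 0, 0, 0.4],
  ],
)

```text
time: 24.43
position: [0.48, 0.3425, 0.1378]
tool_rot: [0.474, -0.525, 0.525, -0.474]
wrist_force: [-0.0, -0.8, -2.9]
finger_gap: 0.0534
```

```bash
python3 -c "
from h import *
go(.48,.3445,.025,-.1)
r=cam('scene');save(r['img'],'s9.png',(340,90,480,230),4); r=cam('top');save(r['img'],'t9.png',(60,110,200,290),3.3);r=cam('wrist');save(r['img'],'w9.png')"
```

```text
t 24.43 pos [0.48   0.3425 0.1378] jaw angle from y -0.102 finger axis [-0.    -0.001 -1.   ] gap 0.0534 F [-0.  -0.8 -2.9] q6 2.27
shift [-0.0021  0.1128 -0.0002] turn -0.002 xw [-0.102 -0.995  0.001] zw [ 0.995 -0.102 -0.   ]
```

View pics/s9.png

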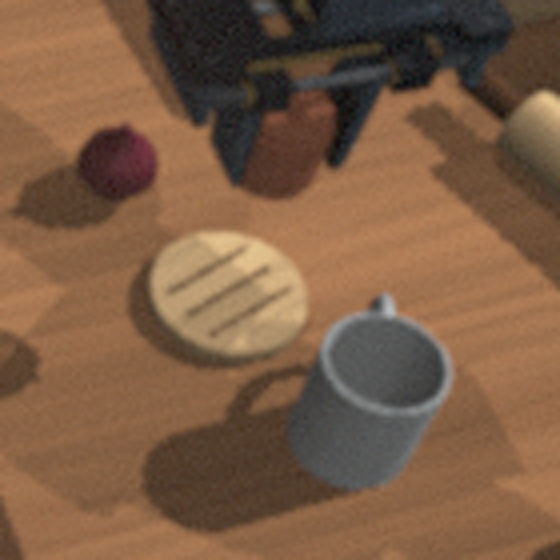

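View pics/t9.png

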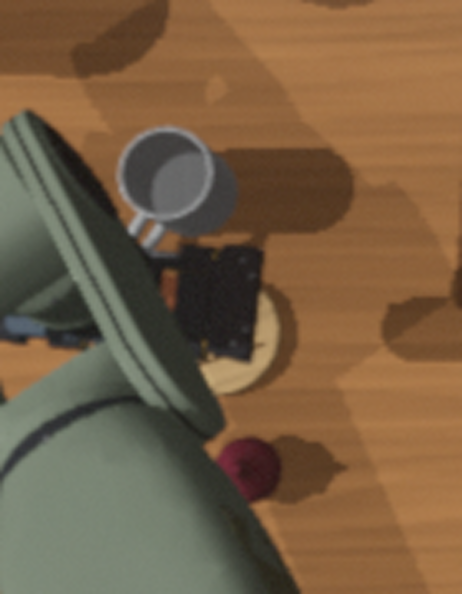

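View pics/w9.png

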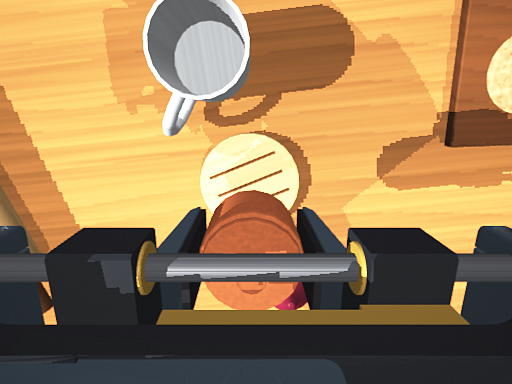

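```bash
python3 -c "
from h import *
r=cam('scene');q=lambda x,y,z: ray(r,(x+.5)/4-.5+340,(y+.5)/4-.5+90,z).round(4)
print('trivet',q(229,292,.012),q(150,292,.012),q(308,292,.012))
r=cam('top');q=lambda x,y,z: ray(r,(x+.5)/3.3-.5+60,(y+.5)/3.3-.5+110,z).round(4)
print('handle',q(135,237,.05),q(155,248,.03))
r=cam('wrist');print('handle w',ray(r,172,134,.05),'trivet top edge',ray(r,250,134,.012),ray(r,201,178,.012),ray(r,299,178,.012))"
```

```text
trivet [0.482  0.3453] [0.467  0.2971] [0.497  0.3934]
handle [0.5536 0.4009] [0.5479 0.3909]
handle w [0.53883985 0.40372069] trivet top edge [0.52916128 0.33908932] [0.49098548 0.3922096 ] [0.48106183 0.29481302]
```

Request:
play_rows(
  commands=[
    [-0.002, 0.02, 0, 0, 0.4],
    [-0.002, 0.045, 0, 0, 0.4],
    [-0.002, 0.07, 0, 0, 0.4],
    [-0.002, 0.09, 0, 0, 0.4],
    [-0.002, 0.1, 0, 0, 0.4],
  ],
)

```text
time: 25.15
position: [0.4784, 0.3447, 0.0353]
tool_rot: [-0.476, 0.525, -0.524, 0.473]
wrist_force: [-1.2, 0.1, -1.8]
finger_gap: 0.0537
```

Request:
play_rows(
  commands=[
    [0, 0, 0, 0, 0.4],
    [0, 0, 0, 0, 0.4],
    [0, 0, 0, 0, 0.4],
    [0, 0, 0, 0, 0.4],
  ],
)

```text
time: 25.48
position: [0.4808, 0.3465, 0.0394]
tool_rot: [0.473, -0.524, 0.525, -0.475]
wrist_force: [0.6, -0.6, -1.8]
finger_gap: 0.0532
```

```bash
python3 -c "
from h import *
go(.4805,.3445,.023,-.1)
r=cam('scene');save(r['img'],'s10.png',(340,90,480,230),4)"
```

```text
t 25.48 pos [0.4808 0.3465 0.0394] jaw angle from y -0.100 finger axis [ 0.003  0.002 -1.   ] gap 0.0532 F [ 0.6 -0.6 -1.8] q6 2.28
shift [ 0.002   0.0164 -0.0001] turn -0.000 xw [-0.1   -0.995 -0.002] zw [ 0.995 -0.1    0.002]
```

View pics/s10.png

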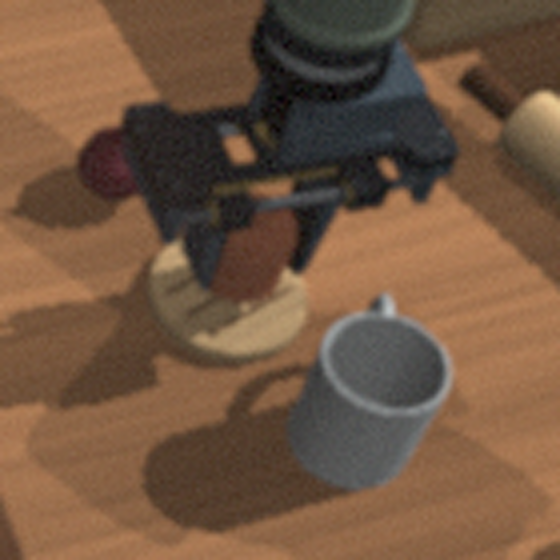

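Request:
play_rows(
  commands=[
    [0.001, 0.005, 0, 0, 0.4],
    [0.001, 0.01, 0, 0, 0.4],
    [0.001, 0.0125, 0, 0, 0.4],
    [0.001, 0.0125, 0, 0, 0.4],
    [0.001, 0.0125, 0, 0, 0.4],
  ],
)

```text
time: 25.95
position: [0.4795, 0.3446, 0.025]
tool_rot: [-0.475, 0.524, -0.524, 0.474]
wrist_force: [0.5, -0.5, -2.9]
finger_gap: 0.0531
```

```bash
python3 -c "
from h import *
go(.4805,.3445,.023,-.1)"
```

```text
t 25.95 pos [0.4795 0.3446 0.025 ] jaw angle from y -0.100 finger axis [-0.001 -0.    -1.   ] gap 0.0531 F [ 0.5 -0.5 -2.9] q6 2.27
shift [0.    0.002 0.001] turn -0.000 xw [-0.1   -0.995  0.001] zw [ 0.995 -0.1   -0.001]
```

Request:
play_rows(
  commands=[
    [0, 0.001, 0.001, 0, 0.4],
    [0, 0.002, 0.001, 0, 0.4],
    [0, 0.003, 0.001, 0, 0.4],
    [0, 0.003, 0.001, 0, 0.4],
    [0, 0.003, 0.001, 0, 0.4],
  ],
)

```text
time: 26.37
position: [0.4809, 0.3448, 0.0229]
tool_rot: [0.474, -0.524, 0.524, -0.475]
wrist_force: [0.4, -0.8, 3.0]
finger_gap: 0.0534
```

```bash
python3 -c "
from h import *
go(.4805,.3445,.023,-.1)"
```

```text
t 26.37 pos [0.4809 0.3448 0.0229] jaw angle from y -0.100 finger axis [ 0.001  0.    -1.   ] gap 0.0534 F [ 0.4 -0.8  3. ] q6 2.27
shift [ 0.0004 -0.0001 -0.0004] turn -0.000 xw [-0.1   -0.995 -0.   ] zw [ 0.995 -0.1    0.001]
```

Contact. Release and rise straight up.

Request:
play_rows(
  commands=[
    [0, 0, 0, 0, 0.6],
    [0, 0, 0, 0, 0.7],
    [0, 0, 0, 0, 0.8],
    [0, 0, 0, 0, 0.85],
    [0, 0, 0, 0, 0.85],
  ],
)

```text
time: 26.78
position: [0.4807, 0.3447, 0.0222]
tool_rot: [0.474, -0.524, 0.524, -0.474]
wrist_force: [-0.1, 0.5, 0.7]
finger_gap: 0.0766
```

Request:
play_rows(
  commands=[
    [0, -0.01, 0, 0, 0.9],
    [0, -0.04, 0, 0, 0.9],
    [0, -0.08, 0, 0, 0.9],
    [0, -0.12, 0, 0, 0.9],
    [0, -0.16, 0, 0, 0.9],
  ],
)

```text
time: 27.2
position: [0.4803, 0.3445, 0.1848]
tool_rot: [0.474, -0.524, 0.524, -0.474]
wrist_force: [1.0, 0.5, -0.4]
finger_gap: 0.082
```

Request:
play_rows(
  commands=[
    [0, -0.03, 0, 0, 0.9],
    [0, -0.06, 0, 0, 0.9],
    [0, -0.065, 0, 0, 0.9],
  ],
)

```text
time: 27.45
position: [0.4827, 0.3461, 0.2546]
tool_rot: [0.47, -0.524, 0.525, -0.479]
wrist_force: [0.4, 0.1, 1.2]
finger_gap: 0.0821
```

```bash
python3 -c "
from h import *
go(.5645,-.3351,.25,-.1)
r=cam('scene');save(r['img'],'s11.png',(340,90,480,230),4);r=cam('wrist');save(r['img'],'w11.png')
import pickle;pickle.dump(r,open('w11.pkl','wb'))"
```

```text
t 27.45 pos [0.4827 0.3461 0.2546] jaw angle from y -0.100 finger axis [ 0.01   0.007 -1.   ] gap 0.0821 F [0.4 0.1 1.2] q6 2.27
shift [0.6696 0.0008 0.1495] turn -0.000 xw [-0.1   -0.995 -0.008] zw [ 0.995 -0.1    0.009]
```

View pics/s11.png

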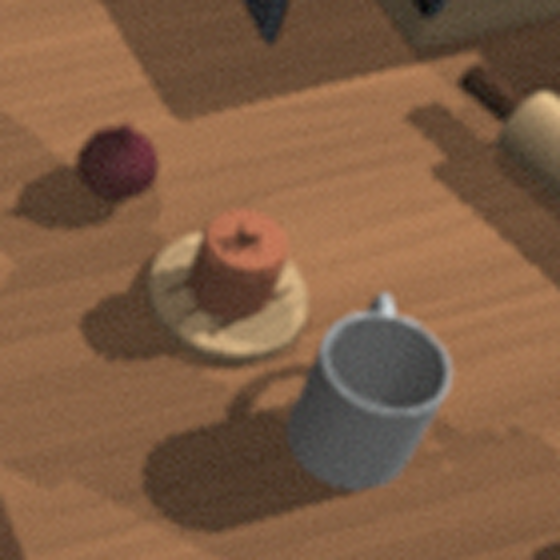

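View pics/w11.png

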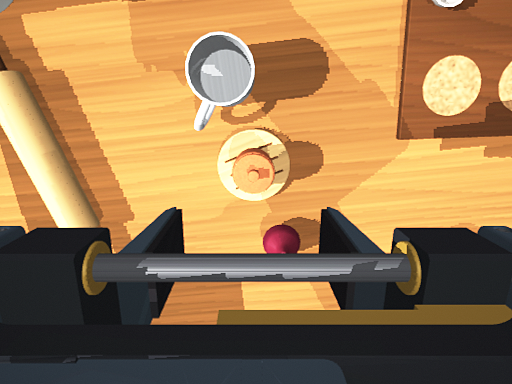

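```bash
python3 -c "
from h import *
import pickle;r=pickle.load(open('w11.pkl','rb'))
save(r['img'],'w11z.png',(200,110,310,220),5)
print(ray(r,253.5,165,.012))
r=cam('scene');q=lambda x,y,z: ray(r,(x+.5)/4-.5+340,(y+.5)/4-.5+90,z).round(4)
print('lid',q(246,243,.062))
r=cam('top');save(r['img'],'t11.png',(80,130,180,270),4.2)"
```

```text
[0.48202313 0.34375367]
lid [0.4826 0.3438]
```

View pics/w11z.png

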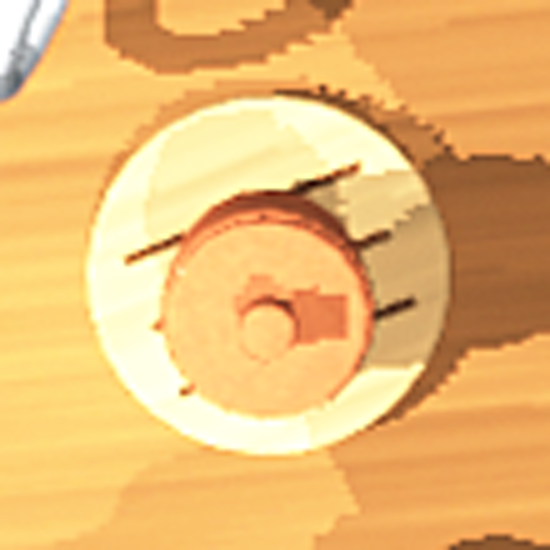

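View pics/t11.png

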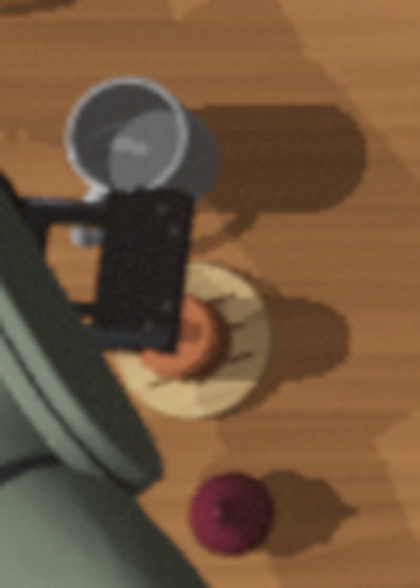

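Request:
play_rows(
  commands=[
    [0.02, 0, 0.004, 0, 0.9],
    [0.055, 0, 0.012, 0, 0.9],
    [0.095, 0, 0.021, 0, 0.9],
    [0.135, 0, 0.03, 0, 0.9],
    [0.175, 0, 0.039, 0, 0.9],
  ],
)

```text
time: 28.07
position: [0.5007, 0.1648, 0.245]
tool_rot: [-0.476, 0.525, -0.524, 0.473]
wrist_force: [0.9, -0.7, -0.8]
finger_gap: 0.0822
```

Request:
play_rows(
  commands=[
    [0.04, 0, 0.009, 0, 0.9],
    [0.08, 0, 0.018, 0, 0.9],
    [0.12, 0, 0.027, 0, 0.9],
    [0.16, 0, 0.036, 0, 0.9],
    [0.2, 0, 0.045, 0, 0.9],
  ],
)

```text
time: 28.48
position: [0.5254, -0.0387, 0.2452]
tool_rot: [-0.475, 0.526, -0.523, 0.473]
wrist_force: [0.2, 0.4, -0.4]
finger_gap: 0.0819
```

Request:
play_rows(
  commands=[
    [0.04, 0, 0.009, 0, 0.9],
    [0.08, 0, 0.018, 0, 0.9],
    [0.12, 0, 0.027, 0, 0.9],
    [0.16, 0, 0.036, 0, 0.9],
    [0.2, 0, 0.045, 0, 0.9],
  ],
)

```text
time: 28.9
position: [0.5503, -0.242, 0.2449]
tool_rot: [-0.475, 0.526, -0.523, 0.474]
wrist_force: [1.1, 0.8, 0.6]
finger_gap: 0.0819
```

Request:
play_rows(
  commands=[
    [0.03, 0, 0.007, 0, 0.9],
    [0.06, 0, 0.013, 0, 0.9],
    [0.08, 0, 0.018, 0, 0.9],
    [0.094, 0, 0.021, 0, 0.9],
    [0.094, 0, 0.021, 0, 0.9],
  ],
)

```text
time: 29.32
position: [0.5623, -0.3381, 0.2447]
tool_rot: [-0.474, 0.526, -0.524, 0.473]
wrist_force: [-1.3, -0.1, -0.4]
finger_gap: 0.082
```

Request:
play_rows(
  commands=[
    [0, 0, 0, 0, 0.9],
    [0, 0, 0, 0, 0.9],
    [0, 0, 0, 0, 0.9],
  ],
)

```text
time: 29.57
position: [0.563, -0.3343, 0.2474]
tool_rot: [-0.475, 0.524, -0.524, 0.475]
wrist_force: [-0.4, 0.0, -0.4]
finger_gap: 0.0822
```

```bash
python3 -c "
from h import *
go(.5645,-.3351,.0945,-.1)
r=cam('wrist');save(r['img'],'w12.png')"
```

```text
t 29.57 pos [ 0.563  -0.3343  0.2474] jaw angle from y -0.099 finger axis [-0.     0.001 -1.   ] gap 0.0822 F [-0.4  0.  -0.4] q6 1.12
shift [0.0007 0.1529 0.0017] turn 0.001 xw [-0.098 -0.995 -0.001] zw [ 0.995 -0.098 -0.   ]
```

View pics/w12.png

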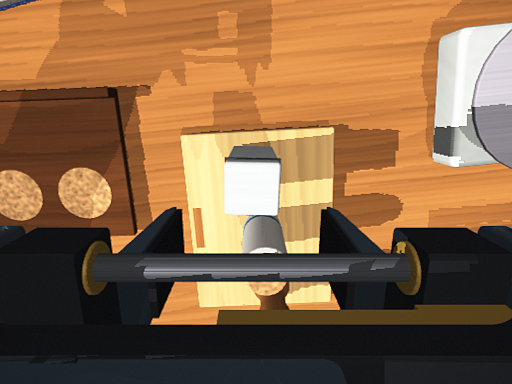

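Tin, jar and mill all stand. Descend on the tin with the same relative grasp.

Request:
play_rows(
  commands=[
    [0.001, 0.035, 0.0015, 0, 0.9],
    [0.001, 0.07, 0.0015, 0, 0.9],
    [0.001, 0.105, 0.0015, 0, 0.9],
    [0.001, 0.135, 0.0015, 0, 0.9],
    [0.001, 0.153, 0.0015, 0, 0.9],
  ],
)

```text
time: 30.03
position: [0.5628, -0.3348, 0.0911]
tool_rot: [-0.475, 0.526, -0.522, 0.474]
wrist_force: [-1.0, -0.9, 0.0]
finger_gap: 0.0822
```

Request:
play_rows(
  commands=[
    [0, 0, 0, 0, 0.9],
    [0, 0, 0, 0, 0.8],
    [0, 0, 0, 0, 0.7],
    [0, 0, 0, 0, 0.7],
    [0, 0, 0, 0, 0.65],
  ],
)

```text
time: 30.45
position: [0.5654, -0.3376, 0.0965]
tool_rot: [0.474, -0.523, 0.526, -0.475]
wrist_force: [0.7, 0.7, 0.4]
finger_gap: 0.0609
```

```bash
python3 -c "
from h import *
go(.5645,-.3351,.0945,-.1)"
```

```text
t 30.45 pos [ 0.5654 -0.3376  0.0965] jaw angle from y -0.100 finger axis [ 0.003 -0.002 -1.   ] gap 0.0609 F [0.7 0.7 0.4] q6 1.12
shift [-0.0024  0.002  -0.0011] turn -0.000 xw [-0.1   -0.995  0.002] zw [ 0.995 -0.1    0.003]
```

Request:
play_rows(
  commands=[
    [-0.0015, 0.001, 0, 0, 0.6],
    [-0.0015, 0.001, 0, 0, 0.5],
    [-0.0015, 0.001, 0, 0, 0.4],
    [-0.0015, 0.001, 0, 0, 0.3],
    [-0.0015, 0.001, 0, 0, 0.3],
  ],
  force=30,
)

```text
time: 30.87
position: [0.5649, -0.3355, 0.0943]
tool_rot: [0.474, -0.524, 0.525, -0.475]
wrist_force: [-0.1, 2.3, 6.0]
finger_gap: 0.0522
```

```bash
python3 -c "
from h import *
go(.558,.0838,.16,-.1)"
```

```text
t 30.87 pos [ 0.5649 -0.3355  0.0943] jaw angle from y -0.100 finger axis [ 0.001 -0.    -1.   ] gap 0.0522 F [-0.1  2.3  6. ] q6 1.12
shift [-0.4165 -0.0657 -0.0488] turn -0.000 xw [-0.1   -0.995 -0.   ] zw [ 0.995 -0.1    0.001]
```

Request:
play_rows(
  commands=[
    [0, 0, 0, 0, 0.3],
    [0, -0.012, 0, 0, 0.3],
    [0, -0.03, 0, 0, 0.3],
    [0, -0.05, 0, 0, 0.3],
    [0, -0.065, 0, 0, 0.3],
  ],
)

```text
time: 31.28
position: [0.5643, -0.3359, 0.1593]
tool_rot: [-0.475, 0.524, -0.524, 0.474]
wrist_force: [0.4, 0.5, -2.8]
finger_gap: 0.0524
```

Request:
play_rows(
  commands=[
    [-0.02, 0, -0.002, 0, 0.3],
    [-0.05, 0, -0.006, 0, 0.3],
    [-0.085, 0, -0.01, 0, 0.3],
    [-0.12, 0, -0.014, 0, 0.3],
    [-0.156, 0, -0.018, 0, 0.3],
  ],
)

```text
time: 31.7
position: [0.5613, -0.1776, 0.1579]
tool_rot: [-0.474, 0.525, -0.524, 0.474]
wrist_force: [0.4, 0.7, -3.0]
finger_gap: 0.0521
```

Request:
play_rows(
  commands=[
    [-0.035, 0, -0.004, 0, 0.3],
    [-0.07, 0, -0.008, 0, 0.3],
    [-0.105, 0, -0.012, 0, 0.3],
    [-0.14, 0, -0.016, 0, 0.3],
    [-0.17, 0, -0.02, 0, 0.3],
  ],
)

```text
time: 32.12
position: [0.5586, -0.0055, 0.1581]
tool_rot: [-0.475, 0.525, -0.524, 0.474]
wrist_force: [0.6, 0.5, -3.1]
finger_gap: 0.052
```

Request:
play_rows(
  commands=[
    [-0.03, 0, -0.004, 0, 0.3],
    [-0.06, 0, -0.007, 0, 0.3],
    [-0.08, 0, -0.01, 0, 0.3],
    [-0.09, 0, -0.011, 0, 0.3],
    [-0.09, 0, -0.011, 0, 0.3],
  ],
)

```text
time: 32.53
position: [0.5571, 0.0847, 0.1581]
tool_rot: [-0.475, 0.524, -0.524, 0.475]
wrist_force: [-0.1, -0.0, -3.6]
finger_gap: 0.0523
```

Request:
play_rows(
  commands=[
    [0, 0, 0, 0, 0.3],
    [0, 0.01, 0, 0, 0.3],
    [0, 0.025, 0, 0, 0.3],
    [0, 0.035, 0, 0, 0.3],
    [0, 0.035, 0, 0, 0.3],
  ],
)

```text
time: 32.95
position: [0.5554, 0.0816, 0.1204]
tool_rot: [-0.476, 0.526, -0.524, 0.472]
wrist_force: [-0.8, -0.2, -3.1]
finger_gap: 0.0523
```

Request:
play_rows(
  commands=[
    [0, 0, 0, 0, 0.3],
    [0, 0, 0, 0, 0.3],
    [0, 0, 0, 0, 0.3],
  ],
)

```text
time: 33.2
position: [0.558, 0.0829, 0.124]
tool_rot: [0.474, -0.524, 0.525, -0.475]
wrist_force: [0.4, 0.1, -3.6]
finger_gap: 0.0517
```

```bash
python3 -c "
from h import *
go(.558,.0838,.0924,-.1)"
```

```text
t 33.20 pos [0.558  0.0829 0.124 ] jaw angle from y -0.101 finger axis [ 0.002  0.    -1.   ] gap 0.0517 F [ 0.4  0.1 -3.6] q6 1.80
shift [-0.0008  0.0316 -0.0002] turn -0.001 xw [-0.1   -0.995 -0.   ] zw [ 0.995 -0.1    0.002]
```

Request:
play_rows(
  commands=[
    [-0.0005, 0.008, 0, 0, 0.3],
    [-0.0005, 0.016, 0, 0, 0.3],
    [-0.0005, 0.022, 0, 0, 0.3],
    [-0.0005, 0.026, 0, 0, 0.3],
    [-0.0005, 0.026, 0, 0, 0.3],
  ],
)

```text
time: 33.62
position: [0.5565, 0.0836, 0.0959]
tool_rot: [-0.475, 0.525, -0.524, 0.473]
wrist_force: [0.0, 0.3, -3.2]
finger_gap: 0.0522
```

Request:
play_rows(
  commands=[
    [0, 0, 0, 0, 0.3],
    [0, 0, 0, 0, 0.3],
    [0, 0, 0, 0, 0.3],
  ],
)

```text
time: 33.87
position: [0.5578, 0.0837, 0.0977]
tool_rot: [0.474, -0.524, 0.525, -0.475]
wrist_force: [0.5, 0.3, -3.3]
finger_gap: 0.0524
```

```bash
python3 -c "
from h import *
go(.558,.0838,.0924,-.1)"
```

```text
t 33.87 pos [0.5578 0.0837 0.0977] jaw angle from y -0.100 finger axis [ 0.001 -0.    -1.   ] gap 0.0524 F [ 0.5  0.3 -3.3] q6 1.80
shift [-0.0001  0.0053  0.0002] turn -0.000 xw [-0.1   -0.995 -0.   ] zw [ 0.995 -0.1    0.001]
```

Request:
play_rows(
  commands=[
    [0, 0.002, 0, 0, 0.3],
    [0, 0.004, 0, 0, 0.3],
    [0, 0.0055, 0, 0, 0.3],
    [0, 0.006, 0, 0, 0.3],
    [0, 0.006, 0, 0, 0.3],
  ],
)

```text
time: 34.28
position: [0.5575, 0.0837, 0.0923]
tool_rot: [0.474, -0.524, 0.525, -0.474]
wrist_force: [-2.1, 1.4, 4.6]
finger_gap: 0.0521
```

```bash
python3 -c "
from h import *
go(.558,.0838,.0924,-.1)"
```

```text
t 34.28 pos [0.5575 0.0837 0.0923] jaw angle from y -0.100 finger axis [ 0.  0. -1.] gap 0.0521 F [-2.1  1.4  4.6] q6 1.80
shift [-0.0001 -0.0001  0.0005] turn -0.000 xw [-0.1   -0.995 -0.   ] zw [ 0.995 -0.1    0.   ]
```

Request:
play_rows(
  commands=[
    [0, 0, 0, 0, 0.5],
    [0, 0, 0, 0, 0.65],
    [0, 0, 0, 0, 0.8],
    [0, 0, 0, 0, 0.9],
    [0, 0, 0, 0, 0.9],
  ],
)

```text
time: 34.7
position: [0.5576, 0.0837, 0.0912]
tool_rot: [0.474, -0.524, 0.524, -0.474]
wrist_force: [0.6, -0.5, 0.2]
finger_gap: 0.0758
```

Request:
play_rows(
  commands=[
    [0, -0.015, 0, 0, 0.9],
    [0, -0.05, 0, 0, 0.9],
    [0, -0.085, 0, 0, 0.9],
    [0, -0.12, 0, 0, 0.9],
    [0, -0.155, 0, 0, 0.9],
  ],
)

```text
time: 35.12
position: [0.5573, 0.0836, 0.2479]
tool_rot: [0.474, -0.524, 0.524, -0.474]
wrist_force: [0.4, 0.7, 0.1]
finger_gap: 0.0819
```

```bash
python3 -c "
from h import *
go(.4773,-.3403,.25,-.08)
r=cam('wrist');save(r['img'],'w13.png',(100,40,400,260),2.5)"
```

```text
t 35.12 pos [0.5573 0.0836 0.2479] jaw angle from y -0.100 finger axis [-0. -0. -1.] gap 0.0819 F [0.4 0.7 0.1] q6 1.80
shift [ 0.4298 -0.0021 -0.0371] turn -0.020 xw [-0.1   -0.995  0.   ] zw [ 0.995 -0.1   -0.   ]
```

View pics/w13.png

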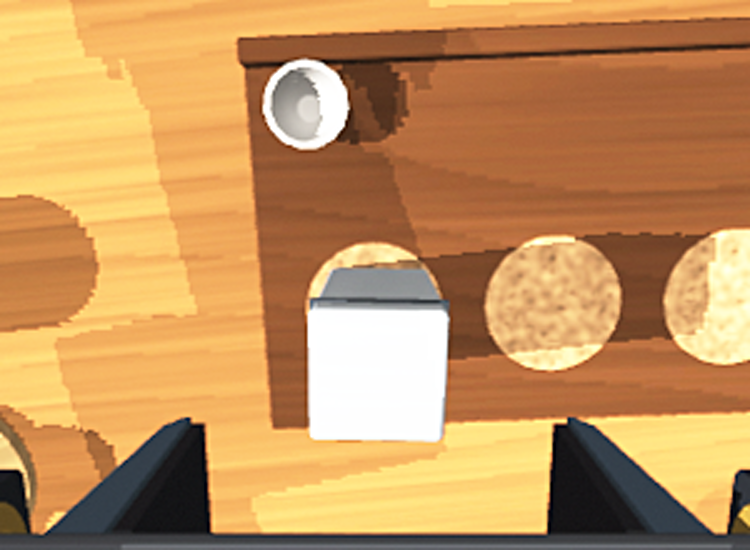

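Request:
play_rows(
  commands=[
    [0.02, 0, -0.002, 0, 0.9],
    [0.06, 0, -0.005, 0, 0.9],
    [0.1, 0, -0.009, 0, 0.9],
    [0.14, 0, -0.012, 0, 0.9],
    [0.18, 0, -0.0155, 0, 0.9],
  ],
)

```text
time: 35.58
position: [0.5235, -0.0953, 0.2461]
tool_rot: [0.475, -0.524, 0.524, -0.475]
wrist_force: [0.4, 0.3, -0.6]
finger_gap: 0.0819
```

Request:
play_rows(
  commands=[
    [0.04, 0, -0.0035, 0, 0.9],
    [0.08, 0, -0.007, 0, 0.9],
    [0.12, 0, -0.01, 0, 0.9],
    [0.16, 0, -0.014, 0, 0.9],
    [0.195, 0, -0.017, 0, 0.9],
  ],
)

```text
time: 36.0
position: [0.4867, -0.2886, 0.2461]
tool_rot: [0.474, -0.524, 0.525, -0.474]
wrist_force: [1.1, 0.1, 0.0]
finger_gap: 0.082
```

Request:
play_rows(
  commands=[
    [0.03, 0, -0.0025, 0, 0.9],
    [0.055, 0, -0.005, 0, 0.9],
    [0.055, 0, -0.005, 0, 0.9],
    [0.055, 0, -0.005, 0, 0.9],
    [0.055, 0, -0.005, 0, 0.9],
  ],
)

```text
time: 36.42
position: [0.4771, -0.3398, 0.246]
tool_rot: [-0.474, 0.525, -0.524, 0.474]
wrist_force: [0.6, 1.2, -0.2]
finger_gap: 0.082
```

```bash
python3 -c "
from h import *
go(.4773,-.3403,.0942,-.1)
r=cam('wrist');save(r['img'],'w14.png',(100,40,400,260),2.5)"
```

```text
t 36.42 pos [ 0.4771 -0.3398  0.246 ] jaw angle from y -0.100 finger axis [-0.     0.001 -1.   ] gap 0.0820 F [ 0.6  1.2 -0.2] q6 1.03
shift [0.0006 0.1518 0.0003] turn -0.000 xw [-0.1   -0.995 -0.001] zw [ 0.995 -0.1   -0.   ]
```

View pics/w14.png

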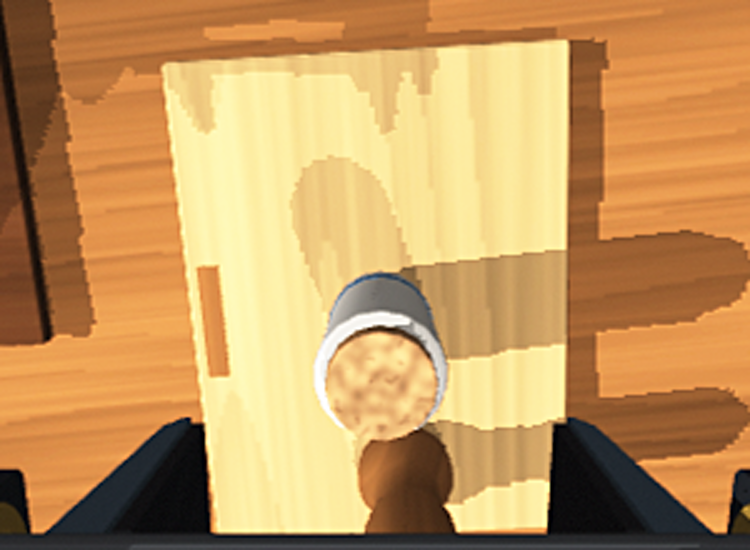

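Request:
play_rows(
  commands=[
    [0.0005, 0.035, 0, 0, 0.9],
    [0.0005, 0.07, 0, 0, 0.9],
    [0.0005, 0.105, 0, 0, 0.9],
    [0.0005, 0.135, 0, 0, 0.9],
    [0.0005, 0.152, 0, 0, 0.9],
  ],
)

```text
time: 36.88
position: [0.4758, -0.338, 0.091]
tool_rot: [-0.475, 0.526, -0.522, 0.475]
wrist_force: [-0.2, 0.8, -0.8]
finger_gap: 0.0819
```

Request:
play_rows(
  commands=[
    [0, 0, 0, 0, 0.9],
    [0, 0, 0, 0, 0.8],
    [0, 0, 0, 0, 0.7],
    [0, 0, 0, 0, 0.7],
    [0, 0, 0, 0, 0.65],
  ],
)

```text
time: 37.3
position: [0.4781, -0.3413, 0.0962]
tool_rot: [0.474, -0.523, 0.526, -0.475]
wrist_force: [-0.0, -0.4, 1.2]
finger_gap: 0.0607
```

```bash
python3 -c "
from h import *
go(.4773,-.3403,.0942,-.1)"
```

```text
t 37.30 pos [ 0.4781 -0.3413  0.0962] jaw angle from y -0.100 finger axis [ 0.003 -0.002 -1.   ] gap 0.0607 F [-0.  -0.4  1.2] q6 1.03
shift [-0.001   0.002  -0.0009] turn 0.000 xw [-0.1   -0.995  0.002] zw [ 0.995 -0.1    0.003]
```

Request:
play_rows(
  commands=[
    [-0.0005, 0.001, 0, 0, 0.6],
    [-0.0005, 0.001, 0, 0, 0.5],
    [-0.0005, 0.001, 0, 0, 0.4],
    [-0.0005, 0.001, 0, 0, 0.3],
    [-0.0005, 0.001, 0, 0, 0.3],
  ],
  force=30,
)

```text
time: 37.72
position: [0.4774, -0.3406, 0.0942]
tool_rot: [0.474, -0.524, 0.525, -0.474]
wrist_force: [-0.0, 0.3, 5.5]
finger_gap: 0.0513
```

```bash
python3 -c "
from h import *
go(.5536,-.008,.16,-.1)"
```

```text
t 37.72 pos [ 0.4774 -0.3406  0.0942] jaw angle from y -0.100 finger axis [ 0.001 -0.001 -1.   ] gap 0.0513 F [-0.   0.3  5.5] q6 1.03
shift [-0.3385 -0.066   0.0426] turn -0.000 xw [-0.1   -0.995  0.001] zw [ 0.995 -0.1    0.001]
```

Request:
play_rows(
  commands=[
    [0, 0, 0, 0, 0.3],
    [0, -0.012, 0, 0, 0.3],
    [0, -0.03, 0, 0, 0.3],
    [0, -0.05, 0, 0, 0.3],
    [0, -0.06, 0, 0, 0.3],
  ],
)

```text
time: 38.13
position: [0.4774, -0.3406, 0.1543]
tool_rot: [0.474, -0.524, 0.525, -0.474]
wrist_force: [0.7, 0.2, -3.6]
finger_gap: 0.0515
```

Request:
play_rows(
  commands=[
    [-0.02, 0, 0.003, 0, 0.3],
    [-0.05, 0, 0.006, 0, 0.3],
    [-0.085, 0, 0.011, 0, 0.3],
    [-0.12, 0, 0.015, 0, 0.3],
    [-0.156, 0, 0.0195, 0, 0.3],
  ],
)

```text
time: 38.55
position: [0.5114, -0.1857, 0.1523]
tool_rot: [-0.474, 0.525, -0.524, 0.474]
wrist_force: [0.3, 0.7, -3.6]
finger_gap: 0.0515
```

Request:
play_rows(
  commands=[
    [-0.035, 0, 0.0045, 0, 0.3],
    [-0.07, 0, 0.009, 0, 0.3],
    [-0.105, 0, 0.013, 0, 0.3],
    [-0.14, 0, 0.0175, 0, 0.3],
    [-0.165, 0, 0.021, 0, 0.3],
  ],
)

```text
time: 38.97
position: [0.5491, -0.0222, 0.1523]
tool_rot: [-0.475, 0.525, -0.523, 0.474]
wrist_force: [0.8, -0.3, -3.6]
finger_gap: 0.0516
```

Request:
play_rows(
  commands=[
    [-0.012, 0, 0.0015, 0, 0.3],
    [-0.017, 0, 0.002, 0, 0.3],
    [-0.017, 0, 0.002, 0, 0.3],
    [-0.017, 0, 0.002, 0, 0.3],
    [-0.017, 0, 0.002, 0, 0.3],
  ],
)

```text
time: 39.38
position: [0.5528, -0.0097, 0.1531]
tool_rot: [0.474, -0.525, 0.525, -0.474]
wrist_force: [0.3, 0.3, -4.0]
finger_gap: 0.0514
```

Request:
play_rows(
  commands=[
    [0, 0.01, 0, 0, 0.3],
    [0, 0.02, 0, 0, 0.3],
    [0, 0.03, 0, 0, 0.3],
    [0, 0.03, 0, 0, 0.3],
    [0, 0.03, 0, 0, 0.3],
  ],
)

```text
time: 39.8
position: [0.5523, -0.0086, 0.1221]
tool_rot: [-0.475, 0.525, -0.524, 0.473]
wrist_force: [-0.1, -0.6, -3.9]
finger_gap: 0.0514
```

Request:
play_rows(
  commands=[
    [0, 0, 0, 0, 0.3],
    [0, 0, 0, 0, 0.3],
  ],
)

```text
time: 39.97
position: [0.5536, -0.0084, 0.1237]
tool_rot: [0.474, -0.524, 0.525, -0.475]
wrist_force: [-0.1, 0.0, -3.5]
finger_gap: 0.0515
```

```bash
python3 -c "
from h import *
go(.5536,-.008,.092,-.1)"
```

```text
t 39.97 pos [ 0.5536 -0.0084  0.1237] jaw angle from y -0.100 finger axis [ 0.001 -0.    -1.   ] gap 0.0515 F [-0.1  0.  -3.5] q6 1.64
shift [-0.0004  0.0317 -0.0001] turn -0.000 xw [-0.1   -0.995  0.   ] zw [ 0.995 -0.1    0.001]
```

Request:
play_rows(
  commands=[
    [-0.0005, 0.008, 0, 0, 0.3],
    [-0.0005, 0.016, 0, 0, 0.3],
    [-0.0005, 0.022, 0, 0, 0.3],
    [-0.0005, 0.026, 0, 0, 0.3],
    [-0.0005, 0.026, 0, 0, 0.3],
  ],
)

```text
time: 40.38
position: [0.5523, -0.0078, 0.0959]
tool_rot: [-0.475, 0.525, -0.524, 0.474]
wrist_force: [-0.1, 0.6, -4.0]
finger_gap: 0.0516
```

Request:
play_rows(
  commands=[
    [0, 0, 0, 0, 0.3],
    [0, 0, 0, 0, 0.3],
    [0, 0, 0, 0, 0.3],
  ],
)

```text
time: 40.63
position: [0.5536, -0.0078, 0.0977]
tool_rot: [0.474, -0.524, 0.525, -0.475]
wrist_force: [0.4, -0.3, -2.8]
finger_gap: 0.0516
```

```bash
python3 -c "
from h import *
go(.5536,-.008,.092,-.1)"
```

```text
t 40.63 pos [ 0.5536 -0.0078  0.0977] jaw angle from y -0.100 finger axis [ 0.001 -0.    -1.   ] gap 0.0516 F [ 0.4 -0.3 -2.8] q6 1.64
shift [0.0002 0.0057 0.    ] turn -0.000 xw [-0.1   -0.995  0.   ] zw [ 0.995 -0.1    0.001]
```

Request:
play_rows(
  commands=[
    [0, 0.002, 0, 0, 0.3],
    [0, 0.004, 0, 0, 0.3],
    [0, 0.0055, 0, 0, 0.3],
    [0, 0.006, 0, 0, 0.3],
    [0, 0.006, 0, 0, 0.3],
  ],
)

```text
time: 41.05
position: [0.5533, -0.0078, 0.0922]
tool_rot: [0.474, -0.524, 0.525, -0.474]
wrist_force: [-2.7, -0.2, 4.1]
finger_gap: 0.0517
```

```bash
python3 -c "
from h import *
go(.5536,-.008,.092,-.1)"
```

```text
t 41.05 pos [ 0.5533 -0.0078  0.0922] jaw angle from y -0.100 finger axis [ 0. -0. -1.] gap 0.0517 F [-2.7 -0.2  4.1] q6 1.64
shift [0.0001 0.0002 0.0003] turn -0.000 xw [-0.1   -0.995  0.   ] zw [ 0.995 -0.1    0.   ]
```

Request:
play_rows(
  commands=[
    [0, 0, 0, 0, 0.5],
    [0, 0, 0, 0, 0.65],
    [0, 0, 0, 0, 0.8],
    [0, 0, 0, 0, 0.85],
    [0, 0, 0, 0, 0.85],
  ],
)

```text
time: 41.47
position: [0.5534, -0.0079, 0.0912]
tool_rot: [0.474, -0.524, 0.525, -0.474]
wrist_force: [0.3, -0.4, -0.4]
finger_gap: 0.0754
```

Request:
play_rows(
  commands=[
    [0, -0.015, 0, 0, 0.85],
    [0, -0.05, 0, 0, 0.85],
    [0, -0.085, 0, 0, 0.85],
    [0, -0.12, 0, 0, 0.85],
    [0, -0.155, 0, 0, 0.85],
  ],
)

```text
time: 41.88
position: [0.553, -0.0079, 0.2478]
tool_rot: [0.474, -0.524, 0.524, -0.474]
wrist_force: [1.0, -0.4, 0.3]
finger_gap: 0.0771
```

```bash
python3 -c "
from h import *
go(.3908,-.3446,.25,-.1)
r=cam('wrist');save(r['img'],'w15.png',(100,40,400,260),2.5)"
```

```text
t 41.88 pos [ 0.553  -0.0079  0.2478] jaw angle from y -0.100 finger axis [-0. -0. -1.] gap 0.0771 F [ 1.  -0.4  0.3] q6 1.64
shift [ 0.3513 -0.0021 -0.1277] turn -0.000 xw [-0.1   -0.995  0.   ] zw [ 0.995 -0.1   -0.   ]
```

View pics/w15.png

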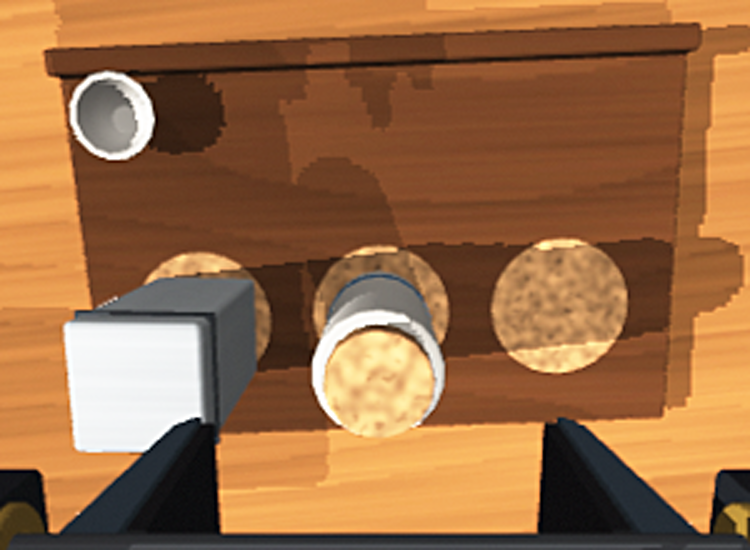

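Both stand. Now the mill.

Request:
play_rows(
  commands=[
    [0.02, 0, -0.007, 0, 0.85],
    [0.055, 0, -0.02, 0, 0.85],
    [0.092, 0, -0.033, 0, 0.85],
    [0.13, 0, -0.047, 0, 0.85],
    [0.168, 0, -0.061, 0, 0.85],
  ],
)

```text
time: 42.35
position: [0.4749, -0.1701, 0.2461]
tool_rot: [0.475, -0.524, 0.524, -0.475]
wrist_force: [1.1, -0.5, 0.0]
finger_gap: 0.0774
```

Request:
play_rows(
  commands=[
    [0.037, 0, -0.0135, 0, 0.85],
    [0.074, 0, -0.027, 0, 0.85],
    [0.111, 0, -0.0405, 0, 0.85],
    [0.148, 0, -0.054, 0, 0.85],
    [0.175, 0, -0.064, 0, 0.85],
  ],
)

```text
time: 42.77
position: [0.393, -0.3392, 0.2461]
tool_rot: [0.474, -0.525, 0.525, -0.474]
wrist_force: [0.3, -0.0, 1.1]
finger_gap: 0.0772
```

Request:
play_rows(
  commands=[
    [0.0085, 0, -0.003, 0, 0.85],
    [0.0085, 0, -0.003, 0, 0.85],
    [0.0085, 0, -0.003, 0, 0.85],
    [0.0085, 0, -0.003, 0, 0.85],
    [0.0085, 0, -0.003, 0, 0.85],
  ],
)

```text
time: 43.18
position: [0.3915, -0.3434, 0.2464]
tool_rot: [-0.475, 0.524, -0.524, 0.475]
wrist_force: [1.0, 0.4, 0.7]
finger_gap: 0.0776
```

```bash
python3 -c "
from h import *
go(.3908,-.3446,.1047,-.1)
r=cam('wrist');save(r['img'],'w16.png',(100,40,400,260),2.5)"
```

```text
t 43.18 pos [ 0.3915 -0.3434  0.2464] jaw angle from y -0.098 finger axis [ 0.  0. -1.] gap 0.0776 F [1.  0.4 0.7] q6 0.93
shift [ 0.0013  0.1417 -0.0006] turn 0.002 xw [-0.098 -0.995 -0.   ] zw [ 0.995 -0.098  0.   ]
```

View pics/w16.png

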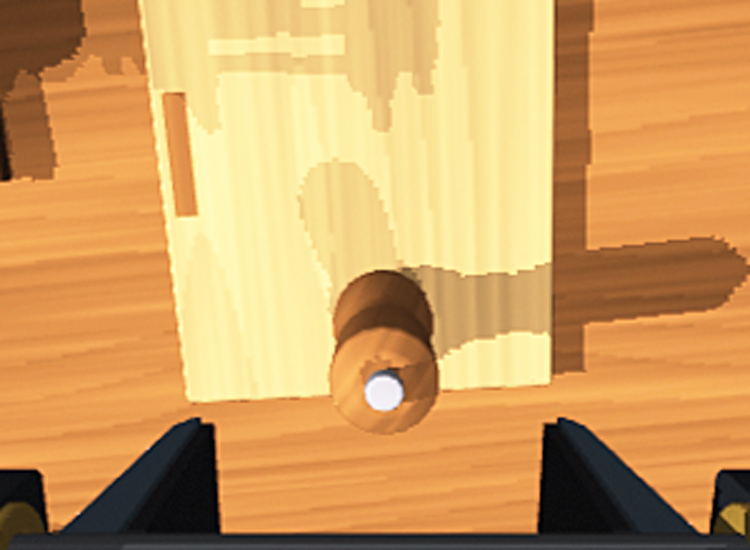

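Request:
play_rows(
  commands=[
    [0.001, 0.035, -0.0005, 0, 0.85],
    [0.001, 0.07, -0.0005, 0, 0.85],
    [0.001, 0.105, -0.0005, 0, 0.85],
    [0.001, 0.13, -0.0005, 0, 0.85],
    [0.001, 0.142, -0.0005, 0, 0.85],
  ],
)

```text
time: 43.65
position: [0.389, -0.3431, 0.101]
tool_rot: [-0.475, 0.526, -0.522, 0.475]
wrist_force: [0.5, 0.8, -0.2]
finger_gap: 0.0775
```

Request:
play_rows(
  commands=[
    [0, 0, 0, 0, 0.8],
    [0, 0, 0, 0, 0.7],
    [0, 0, 0, 0, 0.6],
    [0, 0, 0, 0, 0.6],
    [0, 0, 0, 0, 0.55],
  ],
)

```text
time: 44.07
position: [0.3909, -0.3462, 0.1057]
tool_rot: [0.474, -0.523, 0.525, -0.474]
wrist_force: [0.4, 0.5, 0.6]
finger_gap: 0.052
```

```bash
python3 -c "
from h import *
go(.3908,-.3446,.1047,-.1)"
```

```text
t 44.07 pos [ 0.3909 -0.3462  0.1057] jaw angle from y -0.100 finger axis [ 0.002 -0.002 -1.   ] gap 0.0520 F [0.4 0.5 0.6] q6 0.92
shift [-0.0016  0.001  -0.0003] turn 0.000 xw [-0.1   -0.995  0.002] zw [ 0.995 -0.1    0.002]
```

Request:
play_rows(
  commands=[
    [-0.001, 0, 0, 0, 0.5],
    [-0.001, 0, 0, 0, 0.4],
    [-0.001, 0, 0, 0, 0.3],
    [-0.001, 0, 0, 0, 0.2],
    [-0.001, 0, 0, 0, 0.2],
  ],
  force=30,
)

```text
time: 44.48
position: [0.3905, -0.3451, 0.105]
tool_rot: [0.474, -0.524, 0.525, -0.474]
wrist_force: [-0.0, 0.6, 5.3]
finger_gap: 0.0415
```

Request:
play_rows(
  commands=[
    [0, 0, 0, 0, 0.2],
    [0, 0, 0, 0, 0.2],
  ],
)

```text
time: 44.65
position: [0.3905, -0.3451, 0.105]
tool_rot: [0.474, -0.524, 0.525, -0.474]
wrist_force: [-0.6, -0.2, 6.0]
finger_gap: 0.0416
```

```bash
python3 -c "
from h import *
go(.5476,-.1015,.165,-.1)"
```

```text
t 44.65 pos [ 0.3905 -0.3451  0.105 ] jaw angle from y -0.100 finger axis [ 0.001 -0.001 -1.   ] gap 0.0416 F [-0.6 -0.2  6. ] q6 0.93
shift [-0.258  -0.0601  0.132 ] turn -0.000 xw [-0.1   -0.995  0.001] zw [ 0.995 -0.1    0.001]
```

Request:
play_rows(
  commands=[
    [0, -0.01, 0, 0, 0.2],
    [0, -0.025, 0, 0, 0.2],
    [0, -0.04, 0, 0, 0.2],
    [0, -0.055, 0, 0, 0.2],
    [0, -0.055, 0, 0, 0.2],
  ],
)

```text
time: 45.07
position: [0.3914, -0.3458, 0.1621]
tool_rot: [0.474, -0.523, 0.526, -0.474]
wrist_force: [-0.6, -0.9, -1.6]
finger_gap: 0.0417
```

Request:
play_rows(
  commands=[
    [-0.015, 0, 0.008, 0, 0.2],
    [-0.04, 0, 0.02, 0, 0.2],
    [-0.07, 0, 0.036, 0, 0.2],
    [-0.1, 0, 0.051, 0, 0.2],
    [-0.13, 0, 0.0665, 0, 0.2],
  ],
)

```text
time: 45.48
position: [0.4692, -0.2205, 0.1584]
tool_rot: [-0.474, 0.525, -0.524, 0.474]
wrist_force: [0.2, 0.2, -1.9]
finger_gap: 0.042
```

Request:
play_rows(
  commands=[
    [-0.03, 0, 0.0155, 0, 0.2],
    [-0.06, 0, 0.031, 0, 0.2],
    [-0.09, 0, 0.046, 0, 0.2],
    [-0.115, 0, 0.059, 0, 0.2],
    [-0.128, 0, 0.0655, 0, 0.2],
  ],
)

```text
time: 45.9
position: [0.5484, -0.0983, 0.1583]
tool_rot: [-0.475, 0.524, -0.523, 0.475]
wrist_force: [-0.1, -0.2, -1.5]
finger_gap: 0.0412
```

Request:
play_rows(
  commands=[
    [0, 0, 0, 0, 0.2],
    [0, 0, 0, 0, 0.2],
    [0, 0.01, 0, 0, 0.2],
    [0, 0.02, 0, 0, 0.2],
    [0, 0.025, 0, 0, 0.2],
  ],
)

```text
time: 46.32
position: [0.5455, -0.1021, 0.1323]
tool_rot: [-0.475, 0.526, -0.524, 0.473]
wrist_force: [0.6, -0.3, -2.1]
finger_gap: 0.0417
```

Request:
play_rows(
  commands=[
    [0, 0, 0, 0, 0.2],
    [0, 0, 0, 0, 0.2],
    [0, 0, 0, 0, 0.2],
    [0, 0, 0, 0, 0.2],
  ],
)

```text
time: 46.65
position: [0.5477, -0.1015, 0.1348]
tool_rot: [0.474, -0.524, 0.525, -0.474]
wrist_force: [-0.1, -0.7, -2.0]
finger_gap: 0.0415
```

```bash
python3 -c "
from h import *
go(.5476,-.1015,.1027,-.1)"
```

```text
t 46.65 pos [ 0.5477 -0.1015  0.1348] jaw angle from y -0.101 finger axis [ 0.001 -0.    -1.   ] gap 0.0415 F [-0.1 -0.7 -2. ] q6 1.47
shift [-0.      0.0321 -0.0001] turn -0.001 xw [-0.1   -0.995  0.   ] zw [ 0.995 -0.1    0.001]
```

Request:
play_rows(
  commands=[
    [0, 0.008, 0, 0, 0.2],
    [0, 0.016, 0, 0, 0.2],
    [0, 0.022, 0, 0, 0.2],
    [0, 0.026, 0, 0, 0.2],
    [0, 0.026, 0, 0, 0.2],
  ],
)

```text
time: 47.07
position: [0.5465, -0.101, 0.1069]
tool_rot: [-0.475, 0.525, -0.524, 0.474]
wrist_force: [-0.4, -0.2, -0.4]
finger_gap: 0.0416
```

Request:
play_rows(
  commands=[
    [0, 0, 0, 0, 0.2],
    [0, 0, 0, 0, 0.2],
    [0, 0, 0, 0, 0.2],
  ],
)

```text
time: 47.32
position: [0.5477, -0.1013, 0.1087]
tool_rot: [0.474, -0.524, 0.525, -0.474]
wrist_force: [-1.2, -0.2, -1.1]
finger_gap: 0.0419
```

```bash
python3 -c "
from h import *
go(.5476,-.1015,.1027,-.1)"
```

```text
t 47.32 pos [ 0.5477 -0.1013  0.1087] jaw angle from y -0.100 finger axis [ 0.001 -0.    -1.   ] gap 0.0419 F [-1.2 -0.2 -1.1] q6 1.47
shift [ 0.0002  0.006  -0.0001] turn -0.000 xw [-0.1   -0.995  0.   ] zw [ 0.995 -0.1    0.001]
```

Request:
play_rows(
  commands=[
    [0, 0.002, 0, 0, 0.2],
    [0, 0.004, 0, 0, 0.2],
    [0, 0.0055, 0, 0, 0.2],
    [0, 0.0065, 0, 0, 0.2],
    [0, 0.0065, 0, 0, 0.2],
  ],
)

```text
time: 47.73
position: [0.5476, -0.1013, 0.103]
tool_rot: [0.474, -0.524, 0.525, -0.474]
wrist_force: [-2.0, 0.3, 5.3]
finger_gap: 0.0414
```

```bash
python3 -c "
from h import *
go(.5476,-.1015,.1027,-.1)"
```

```text
t 47.73 pos [ 0.5476 -0.1013  0.103 ] jaw angle from y -0.100 finger axis [ 0.001 -0.    -1.   ] gap 0.0414 F [-2.   0.3  5.3] q6 1.47
shift [0.0002 0.0003 0.0001] turn -0.000 xw [-0.1   -0.995  0.   ] zw [ 0.995 -0.1    0.001]
```

Down with contact. Release, rise, and back off for a clear final look.

Request:
play_rows(
  commands=[
    [0, 0, 0, 0, 0.4],
    [0, 0, 0, 0, 0.55],
    [0, 0, 0, 0, 0.7],
    [0, 0, 0, 0, 0.8],
    [0, 0, 0, 0, 0.8],
  ],
)

```text
time: 48.15
position: [0.5474, -0.1012, 0.1018]
tool_rot: [0.474, -0.524, 0.524, -0.474]
wrist_force: [0.6, -0.1, -0.2]
finger_gap: 0.0654
```

Request:
play_rows(
  commands=[
    [0, -0.015, 0, 0, 0.8],
    [0, -0.05, 0, 0, 0.8],
    [0, -0.085, 0, 0, 0.8],
    [0, -0.12, 0, 0, 0.8],
    [0, -0.155, 0, 0, 0.8],
  ],
)

```text
time: 48.57
position: [0.5471, -0.1011, 0.2584]
tool_rot: [-0.474, 0.524, -0.524, 0.474]
wrist_force: [0.4, -0.5, 0.3]
finger_gap: 0.0732
```

Request:
play_rows(
  commands=[
    [0.03, 0, -0.02, 0, 0.8],
    [0.06, 0, -0.04, 0, 0.8],
    [0.09, 0, -0.06, 0, 0.8],
    [0.12, 0, -0.08, 0, 0.8],
    [0.15, 0, -0.1, 0, 0.8],
  ],
)

```text
time: 48.98
position: [0.4317, -0.2414, 0.2569]
tool_rot: [0.475, -0.524, 0.524, -0.474]
wrist_force: [-0.2, -0.9, 0.2]
finger_gap: 0.0728
```

Request:
play_rows(
  commands=[
    [0.03, 0, -0.01, 0, 0.8],
    [0.06, 0, -0.03, 0, 0.8],
    [0.09, 0, -0.05, 0, 0.8],
    [0.1, 0, -0.06, 0, 0.8],
    [0.1, 0, -0.06, 0, 0.8],
  ],
)

```text
time: 49.4
position: [0.361, -0.3359, 0.2567]
tool_rot: [-0.474, 0.526, -0.525, 0.473]
wrist_force: [0.2, 0.2, -0.8]
finger_gap: 0.0733
```

Request:
play_rows(
  commands=[
    [0, 0, 0, 0, 0.8],
    [0, 0, 0, 0, 0.8],
    [0, 0, 0, 0, 0.8],
    [0, 0, 0, 0, 0.8],
    [0, 0, 0, 0, 0.8],
  ],
)

```text
time: 49.82
position: [0.3639, -0.3333, 0.2569]
tool_rot: [0.475, -0.524, 0.524, -0.475]
wrist_force: [-0.2, -0.1, -0.1]
finger_gap: 0.073
```

```bash
python3 -c "
from h import *
print(ctrl.sense()['position'])
r=cam('top'); save(r['img'],'tf1.png',(190,120,330,220),5.6)
save(r['img'],'tf3.png',(80,130,180,270),4.2)
a=cv2.imread('pics/top0.png')[:,:,::-1]
d=cv2.absdiff(np.ascontiguousarray(a),r['img']).max(2); print('diff rack',(d[130:205,200:320]>40).sum(),'mug/onion',(d[140:190,90:135]>40).sum(),(d[240:265,120:150]>40).sum())
r=cam('scene'); save(r['img'],'sf.png')"
```

```text
[ 0.36385585 -0.33330025  0.25688855]
diff rack 290 mug/onion 0 0
```

View pics/tf1.png

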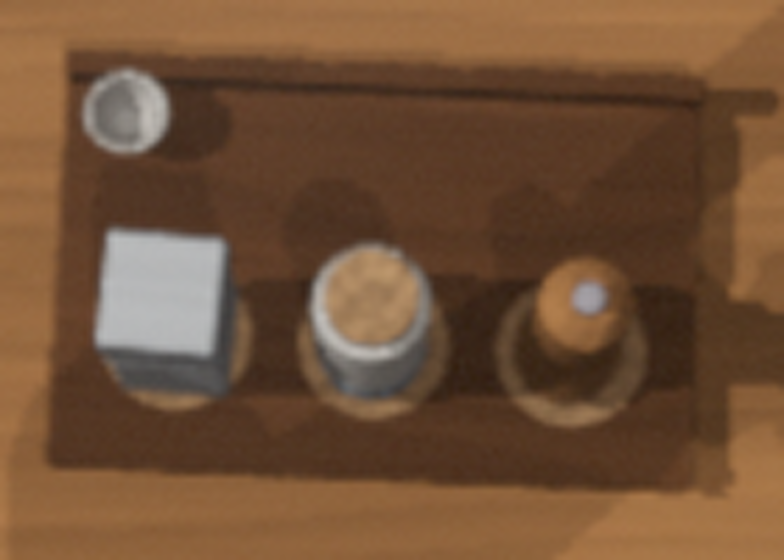

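View pics/tf3.png

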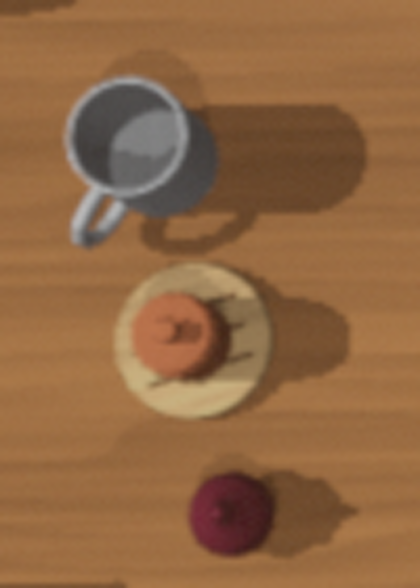

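View pics/sf.png

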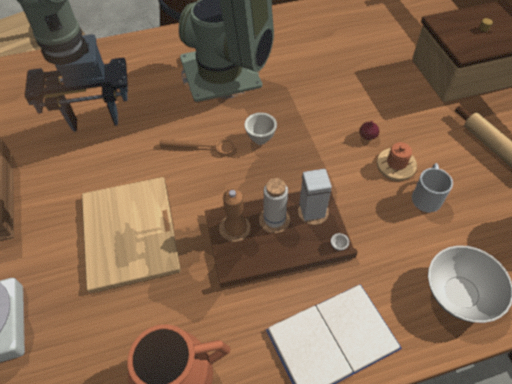

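```bash
python3 -c "
from h import *
r=cam('top');f=lambda x,y,s,ox,oy,z: ray(r,(x+.5)/s-.5+ox,(y+.5)/s-.5+oy,z).round(4)
print('pot knob',f(172,330,4.2,80,130,.074),'lid',f(174,334,4.2,80,130,.06),'trivet',f(192.5,340,4.2,80,130,.012))
print('jar',f(373,297,5.6,190,120,.15),'mill',f(590,297,5.6,190,120,.159)); t=[f(*p,5.6,190,120,.143) for p in[(108,229),(230,238),(214,355),(96,349)]];print('tin',np.mean(t,0))
ctrl.job_done(); print(ctrl.sense()['time'])"
```

```text
pot knob [0.4789 0.3405] lid [0.4781 0.3431] trivet [0.4799 0.3444]
jar [ 0.5499 -0.008 ] mill [ 0.5463 -0.1012]
tin [0.555  0.0839]
the job is handed in; nothing more can be done
the job is handed in; nothing more can be done
```

I finished the job and handed it in at about 50 s of the 138 s allowed; no verdict is reported.

I set the mill, the jar and the tin upright on the cutting board, in that order. I then stood the salt pot on the trivet and put the tin, jar and mill back on the rack.

| Item | Last check against the target |
|---|---|
| Salt pot | 2 to 4 mm from the trivet centre in the top camera (lid 2 mm, knob 4 mm), upright |
| Mill, jar, tin | each about 1 mm from its start position, all upright |
| Mug and onion | no visible change in the images from the start |

The gripper was open and clear of everything at the end, with wrist force about zero. Single measurements of the same point disagreed by at most about 4 mm between cameras. That is within the calibration and pixel error and well inside the 15 mm tolerance. No check failed.

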